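# Ready the pour-glazing tray and hold a cup over it in tongs

## Task

First lay the loose steel rod into the free pair of V notches of the grey glaze tray, so that it lies level across both end walls beside the rod already there, and let go of it. Then pick up the red-handled spring tongs, close their jaws on the bare terracotta cup and, touching the cup with nothing but the tongs, hold it upright over the middle of the tray, about 10 cm above the rods, ready for glaze to be poured over it; finish while still holding it there. Leave the blue cup, the white cup and the other rod undisturbed.

Things in the scene. Friction and masses are not known exactly. Their poses are not given: they have to be found in the camera images.
- tray: fixed grey glaze tray, 190 (x) by 160 (y) mm; origin under its centre on the table, z up. Floor 6 mm thick, side walls 28 mm high. End walls (10 mm thick, at x = -90 and +90 mm) have 90-degree V notches, 24 mm wide, 12 mm deep, bottoms 40 mm and peaks 52 mm above the table, at y = -30 mm (free pair) and y = +30 mm (holding the other rod). Rods lie along its x
- free_seat (a point): where the loose rod's centre belongs: midway between the two free notches, at the height of a seated rod's axis (47 mm above the table); axes as the tray's. Nothing stands there
- taken_seat (a point): the same point of the other pair of notches, where the other rod already lies
- rod_center (a point): centre of the loose steel rod: round, 10 mm diameter, 240 mm long, about 100 g, x along its length. It starts level on a low wooden stand, in two notches 80 mm either side of its centre, axis 27 mm above the table; between them the stand is only an 8 mm thick plank, 50 mm wide, so it can be pinched from above at its middle
- rod: the loose steel rod (the same origin and axes as rod_center)
- set_rod_center (a point): centre of the other, equal steel rod, already lying in the tray's notches at taken_seat; leave it alone
- tongs_grip (a point): grip point of the tongs (195 mm long, 100 g), midway between the two red sleeves and half-way up them, 18 mm above the table. They lie on their side, so the arms close level; x points from the sprung pivot (85 mm behind) to the jaws (85 mm ahead), y to the left arm, z up. Sleeves: 60 mm long, 36 mm high, at rest 49 mm over their outer faces
- tongs_jaw (a point): the point midway between the jaws, 85 mm ahead of tongs_grip at the same height, same axes. Jaws: black rubber plates 32 mm long and 24 mm high, centred here in height, at rest 60 mm apart inside (66 mm outside)
- left_arm: the tongs' arm at +y with its sleeve and jaw (origin at the pivot). Squeezing both sleeves closes the jaws, which move twice as far as the sleeves; the spring pushes back on each sleeve with 5 N at rest, 12 N at a sleeve width of 34 mm. Held at a width of about 44 mm the tongs can be carried with jaws still 50 mm apart; at 34 mm width the jaws are 30 mm apart, just on a cup
- right_arm: the tongs' arm at -y, with sleeve and jaw (origin at the pivot)
- board: fixed plywood ware board, 90 mm along x, 250 mm along y; origin under its centre, top 20 mm above the table. Carries three cups in a row along its y, 85 mm apart, in any order
- cup_center (a point): centre, half-way up, of the bare terracotta cup: round, straight-sided, 30 mm diameter, 40 mm high, about 35 g, standing upright on the ware board (centre 40 mm above the table); z up. It does not matter how it is turned
- cup: the terracotta cup, origin at the centre of its underside
- blue_cup_center (a point): centre of the blue glazed cup, same size, on the board; leave it alone
- white_cup_center (a point): centre of the white glazed cup, same size, on the board; leave it alone

How it is judged (in metres and radians):
On the way, in this order (a step that is already met when the one before it is completed fails the run):
1. the loose rod lies level in the free notches, let go, while the terracotta cup still stands on the board (x of rod_center in the frame of free_seat between -0.025 and 0.025 m and y of rod_center in the frame of free_seat between -0.004 and 0.004 m and z of rod_center in the frame of free_seat between -0.004 and 0.004 m and angle between the x axis of rod_center and the x axis of tray, either way round below 0.05 rad and contact force between the fingers and rod below 0.05 N and linear speed of rod below 0.02 m/s and height (world z) of cup_center below 0.05 m), for 0.3 s.
2. the terracotta cup is clamped between both jaws of the tongs and lifted off the board (contact force between each of left_arm, right_arm and cup above 0.5 N and contact force between the fingers and left_arm above 1 N and contact force between the fingers and right_arm above 1 N and height (world z) of cup_center above 0.06 m), for 0.2 s.
At the end, for the whole second after the job is handed in: Rods in their notches (25 mm along, 4 mm across and in height, 0.05 rad), released; fingers grip both tong arms, both jaws press the terracotta cup: still, upright within 0.35 rad, 60 x 50 mm about the tray's middle, centre 115 to 250 mm up; other cups within 15 mm (x of rod_center in the frame of free_seat between -0.025 and 0.025 m and y of rod_center in the frame of free_seat between -0.004 and 0.004 m and z of rod_center in the frame of free_seat between -0.004 and 0.004 m and angle between the x axis of each of rod_center, set_rod_center and the x axis of tray, either way round below 0.05 rad and contact force between the fingers and rod below 0.05 N and linear speed of rod below 0.02 m/s and x of set_rod_center in the frame of taken_seat between -0.025 and 0.025 m and y of set_rod_center in the frame of taken_seat between -0.004 and 0.004 m and z of set_rod_center in the frame of taken_seat between -0.004 and 0.004 m and contact force between each of left_arm, right_arm and cup above 0.5 N and contact force between the fingers and left_arm above 1 N and contact force between the fingers and right_arm above 1 N and x of cup_center in the frame of tray between -0.06 and 0.06 m and y of cup_center in the frame of tray between -0.05 and 0.05 m and z of cup_center in the frame of tray between 0.115 and 0.25 m and angle between cup_center's own z axis and vertical below 0.35 rad and linear speed of cup below 0.03 m/s and contact force between cup and the fingers below 0.05 N and distance of each of blue_cup_center, white_cup_center from where it was at the start of the episode below 0.015 m and angle between each of blue_cup_center, white_cup_center's own z axis and vertical below 0.2 rad); the arm keeps its last pose, push and grip.
It fails at once if the robot touches the terracotta cup itself (contact force between any of the fingers, the arm and cup above 0.3 N).
It fails at once if the blue or the white cup is shifted by more than 20 mm or knocked over (distance of any of blue_cup_center, white_cup_center from where it was at the start of the episode above 0.02 m or angle between any of blue_cup_center, white_cup_center's own z axis and vertical above 0.4 rad).
It fails at once if the other rod is shifted by more than 20 mm (distance of set_rod_center from where it was at the start of the episode above 0.02 m).
It also fails if it takes over 58 s, if anything falls off the work surface, if the arm or the gripper's body presses on something with over 40 N, if the wrist force passes 120 N, or if a joint passes its speed limit or range.

## Robot

A 6-joint arm with a two-finger parallel gripper is mounted at the origin on the work surface. World frame = base frame: x ahead of the robot, y to its left, z up, the work surface at z = 0. Lengths are in m, angles in degrees, forces in N, time in s.
With the tool pointing down it reaches from about 0.4 to 0.825 m from the base axis. Payload 7 kg.
Tool frame: the origin (TCP) lies at the very end of the fingers, on their centre line; the grasp point (between the pads) lies 19 mm behind it (grasp_offset is the x of the grasp point in the tool frame, in m); x points along the fingers, y is the direction in which the jaws open and shut, and the axes are right-handed (so a half turn about x gives the same grasp; the last joint's range is limited). The gripper opens to 88 mm and grips with 3 to 60 N. Pads are 19 mm wide; open, the fingers measure 130 mm over their backs; the gripper's body (78 mm by 193 mm) begins 47 mm behind the grasp point.
Start: joints at [83.715, 20.546, 0.682, 0, -70.136, -16.507], TCP at [0.261, 0.622, 0.227] pointing down, gripper open.
Joint ranges: [-176.03, 176.03], [-82.01, 121.73], [-58.28, 71.71], [-173.87, 95.51], [-174.79, -0.11], [-173.66, 173.66]. Speed limits (degrees/s): [136.94, 136.94, 172.46, 180, 180, 180].

## Interface

Orientations are given as [roll, pitch, yaw] about the fixed x, y, z axes, in that order (R = Rz(yaw) Ry(pitch) Rx(roll)).
In Python, from plant import get_obs, snapshot, close_job, grasp_offset gives the robot as it stands.
- The arm moves only by the tool carry_out, never from a script. Its argument "series" is a list that holds one entry, the list of rows, each a list of 6 numbers: the shift along the tool's x, y, z in mm, then the turn, a rotation vector about the tool's x, y, z in degrees. A call has 1 to 10 rows; each row is the pose to reach, as a shift and turn from the pose commanded when the call began, along the tool's axes at that moment; what a row does not reach only later rows make up. A row lasts 1/8 s, in which the tool goes at most 62.5 mm and 10.7 degrees, less where a joint would pass 70% of its speed; a pose out of reach is approached as far as the arm can. A call with a gripper value outside its range is refused whole. "hand" is the gripper's target within -1 to 1 (shut at 1, half-way at 0, fully open at -1), set as the call begins (left out, the last holds). The fingers move at their own pace and stop on an object; the grip force is fixed at half the most. Time passes only in rows, so rows that repeat a pose let the fingers close. It gives the time, the measured TCP pose, the force and the opening at its end, in the units of the state.
- get_obs(): the state, without advancing time (a new reading comes with each control period).
- snapshot(name): name is "side" or "top"; returns a dict with "color" (384x512x3 uint8, red, green, blue), "fx", "fy", "cx", "cy" (pixels), "eye" and "attitude" of the camera in the world. Camera axes: x right, y down, z forward; pixel columns grow to the right and rows downward; lengths in m; the calibration is good to about 2 mm. A picture is of the moment at which its call begins. There is no depth.
- close_job(): hands the job in, once; it reports no verdict.
The state is a dict: "clock": time; "joint_pos": joint angles; "qvel": joint speeds; "tau": joint torques, N m; "tool_pos": TCP position; "orientation": TCP orientation; "force": force on the tool from outside, world axes, zero at the start; "moment": the same for the moment, N m; "opening": finger opening in m.
Only numpy, scipy, OpenCV 4.12 (cv2) and the standard library are available. Lean on these libraries where they do the work, as an engineer would, in place of code of your own. Each camera call takes 0.05 s, during which the arm holds its last target.

## Working session

There is one attempt and no reset: what is moved stays moved. The work goes in short steps, Python scripts to look and compute and a tool call to move; the robot and the scene stay as the last step left them, time stands still between calls to the robot, and variables do not carry over. Pictures are saved under pics/ and viewed, and the job is handed in when it is done.

Besides the shell and the picture viewer there is one more tool, called after "Emit:" in YAML: its name, and indented under it one key for each argument. carry_out: Moves the arm, as the interface text tells. Its arguments: {"type":"object","properties":{"series":{"type":"array","items":{"type":"array","items":{"type":"array","items":{"type":"number"}}}},"hand":{"type":"number"}},"required":["series"]}

```bash
ls; mkdir -p pics; python3 - <<'E'
from plant import get_obs, snapshot, grasp_offset
import cv2, numpy as np
print(grasp_offset); print(get_obs())
for n in ("side","top"):
    s=snapshot(n); cv2.imwrite(f"pics/{n}0.png",s["color"][:,:,::-1])
    print(n,{k:np.array(v).tolist() for k,v in s.items() if k!="color"})
E
```

```text
pics
-0.0188
{'clock': 0.0, 'joint_pos': array([ 8.37142679e+01,  2.05907456e+01,  6.31693380e-01, -1.91038094e-02,
       -7.01313750e+01, -1.65072329e+01]), 'qvel': array([ 0.03628646, -0.06010575, -0.09775845,  0.02697591, -0.00899437,
        0.03677992]), 'tau': array([ 8.32399819e-04, -5.82725751e+01,  2.93051648e+01,  6.99758291e+00,
        6.78404438e-03, -1.48048230e-04]), 'tool_pos': array([0.26133566, 0.62183875, 0.22561782]), 'orientation': array([  95.27608041,   89.90780616, -107.52339146]), 'force': array([-0.49118386, -0.49047723,  0.03778538]), 'moment': array([-0.00119492, -0.04199924,  0.04844682]), 'opening': 0.08759191590626546}
side {'fx': 396.1813898970894, 'fy': 396.1813898970894, 'cx': 260.1159397396413, 'cy': 190.2087929331853, 'eye': [-0.05991745287432981, 0.5122876373295111, 0.5828251423488173], 'attitude': [-122.67290513983079, -0.13700231024164108, -131.17910969943068]}
top {'fx': 431.04435659887145, 'fy': 431.04435659887145, 'cx': 255.03848703013546, 'cy': 194.11536969853512, 'eye': [0.4204353681013912, 0.012268943449785115, 1.3471168375069333], 'attitude': [-174.70253774579447, 0.16150895098797305, -90.3725181758301]}
```

View pics/side0.png

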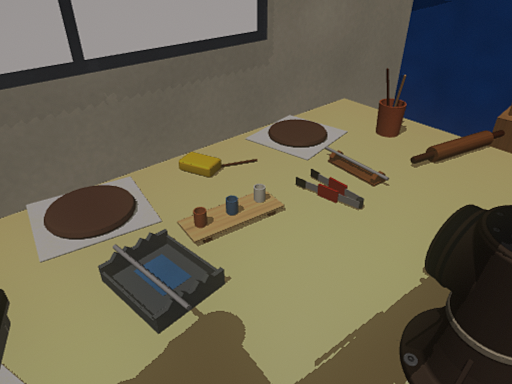

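View pics/top0.png

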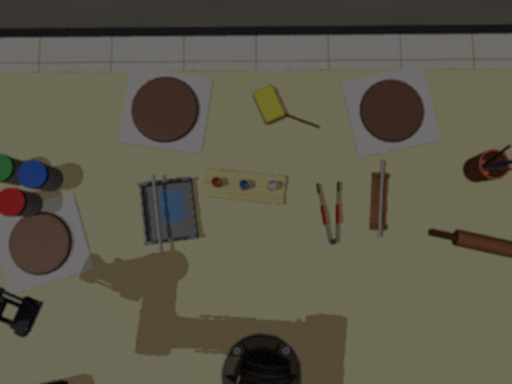

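```bash
cat > h.py <<'E'
import cv2, numpy as np
from scipy.spatial.transform import Rotation as R
from plant import get_obs, snapshot
def cam(s):
    return np.array(s["eye"]), R.from_euler("xyz",s["attitude"],degrees=True).as_matrix()
def pix2w(s,u,v,z):
    e,A=cam(s); d=A@np.array([(u-s["cx"])/s["fx"],(v-s["cy"])/s["fy"],1]); return e+d*(z-e[2])/d[2]
def w2pix(s,p):
    e,A=cam(s); c=A.T@(np.asarray(p,float)-e); return np.array([s["cx"]+s["fx"]*c[0]/c[2], s["cy"]+s["fy"]*c[1]/c[2]])
def crop(s,x0,y0,w,h,k,name,gain=1.6):
    im=s["color"][y0:y0+h,x0:x0+w,::-1]
    im=np.clip(im*gain,0,255).astype(np.uint8)
    im=cv2.resize(im,None,fx=k,fy=k,interpolation=cv2.INTER_CUBIC)
    for i in range(0,w,10):
        cv2.line(im,(i*k,0),(i*k,6 if (x0+i)%50 else 14),(0,255,0),1)
        if (x0+i)%20==0: cv2.putText(im,str(x0+i),(i*k,22),0,0.35,(0,0,255),1)
    for i in range(0,h,10):
        cv2.line(im,(0,i*k),(6,i*k),(0,255,0),1)
        if (y0+i)%20==0: cv2.putText(im,str(y0+i),(8,i*k+4),0,0.35,(0,0,255),1)
    cv2.imwrite(f"pics/{name}.png",im)
E
python3 - <<'E'
from h import *
s=snapshot("top"); 
np.save("top0.npy",s,allow_pickle=True)
t=snapshot("side"); np.save("side0.npy",t,allow_pickle=True)
crop(s,130,160,160,100,5,"topA"); crop(s,300,150,110,100,6,"topB")
crop(t,90,170,200,160,4,"sideA"); crop(t,280,130,120,90,6,"sideB")
E
```

```text
(no output)
```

View pics/topA.png

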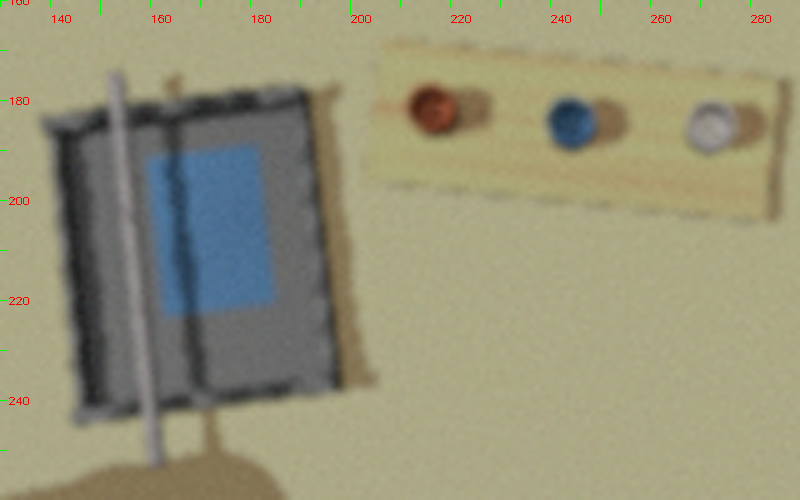

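View pics/topB.png

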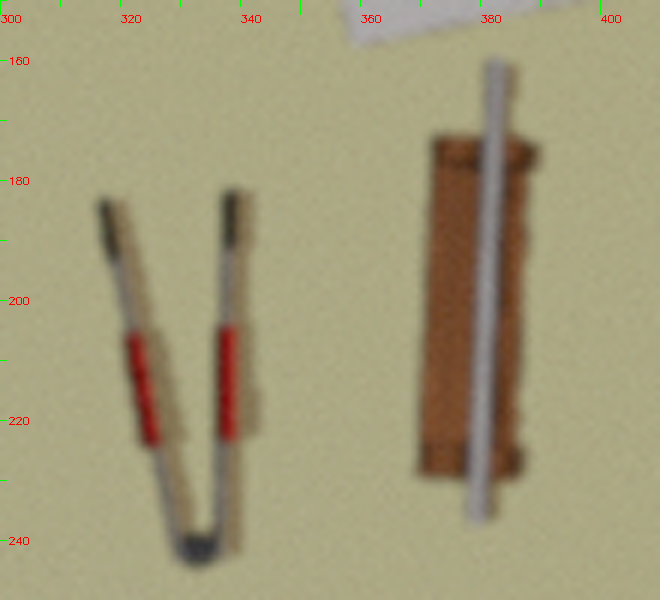

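View pics/sideA.png

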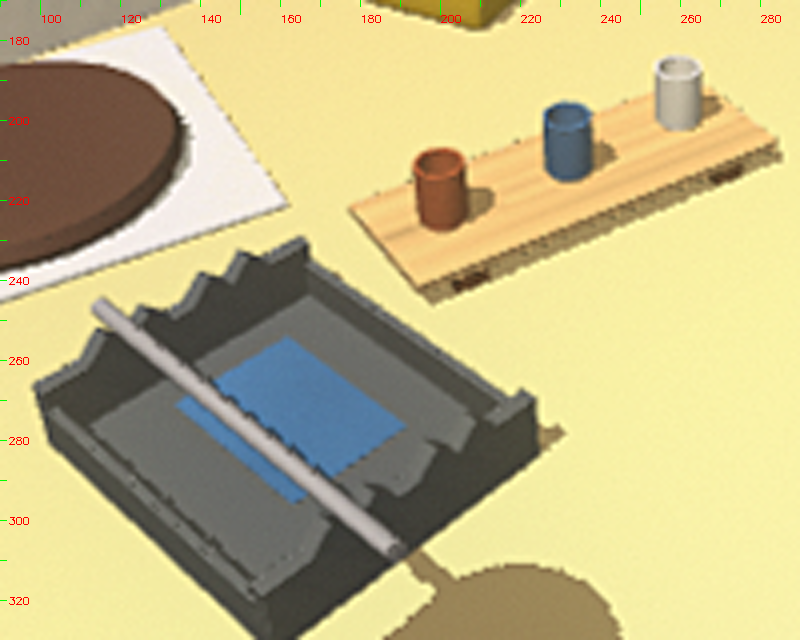

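View pics/sideB.png

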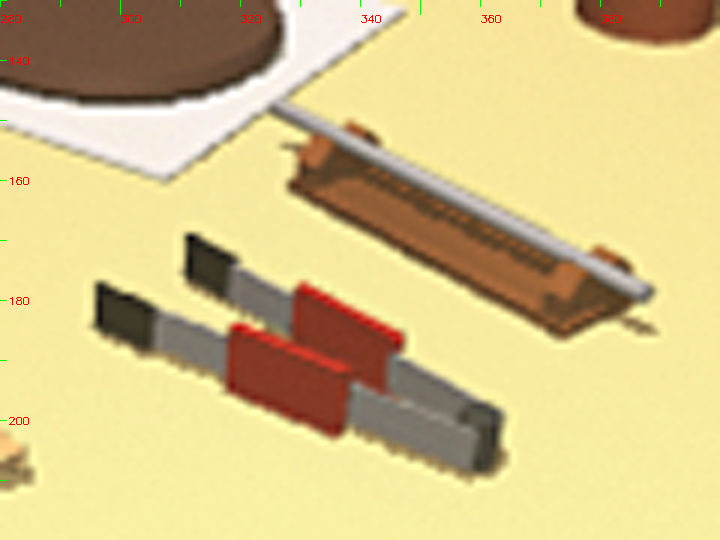

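```bash
cat > fit.py <<'E'
from h import *
from scipy.optimize import least_squares
T=np.load("top0.npy",allow_pickle=True).item(); S=np.load("side0.npy",allow_pickle=True).item()
def pt(crop,x,y):
    x0,y0,k={"tA":(130,160,5),"tB":(300,150,6),"sA":(90,170,4),"sB":(280,130,6)}[crop]
    return (T if crop[0]=="t" else S, x0+(x+.5)/k-.5, y0+(y+.5)/k-.5)
def solve(obs,x0):
    def res(p):
        c,s=np.cos(p[2]),np.sin(p[2]); r=[]
        for m,(cam_,u,v) in obs:
            w=[p[0]+c*m[0]-s*m[1],p[1]+s*m[0]+c*m[1],m[2]]
            q=w2pix(cam_,w); r+=[q[0]-u,q[1]-v]
        return np.array(r)
    o=least_squares(res,x0,loss="soft_l1"); 
    print(np.round(o.x[:2],4),np.degrees(o.x[2]).round(2)); print(np.round(res(o.x).reshape(-1,2),1).tolist()); return o.x
if __name__=="__main__":
    print("rod"); 
    for sel in (["tB"],["sB"],["tB","sB"]):
        ob=[((.12,0,.027),"tB",496,62),((-.12,0,.027),"tB",481,520),((.12,0,.027),"sB",275,104),((-.12,0,.027),"sB",648,292)]
        solve([(m,pt(*a)) for m,*a in ob if a[0] in sel],[.5,-.35,0])
    print("tray")
    for sel in (["tA"],["sA"],["tA","sA"]):
        ob=[((.12,.03,.047),"tA",115,72),((-.12,.03,.047),"tA",155,466),((.12,.03,.047),"sA",101,305),((-.12,.03,.047),"sA",398,550)]
        solve([(m,pt(*a)) for m,*a in ob if a[0] in sel],[.5,.25,0])
    for nm,z,px,ps in (("terra rim",.06,(434,103),(440,164)),("blue",.06,(572,120),(568,118)),("white",.06,(712,124),(678,68))):
        a=pt("tA",*px); b=pt("sA",*ps)
        print(nm,pix2w(*a,z)[:2].round(4),pix2w(*b,z)[:2].round(4))
    print("tongs")
    for sel in (["tB"],["sB"],["tB","sB"]):
        # jaw tips top outer/inner corners, sleeves corners
        ob=[((.101,.0335,.030),"tB",102,200),((.101,-.0335,.030),"tB",237,190),
            ((.03,-.027,.036),"tB",236,327),((-.03,-.020,.036),"tB",235,440),((.03,.027,.036),"tB",129,334),((-.03,.020,.036),"tB",145,443),
            ((.101,.0335,.030),"sB",97,283),((.101,-.0335,.030),"sB",187,234),((.101,.0335,.006),"sB",97,328),
            ((.03,.027,.036),"sB",230,325),((-.03,.020,.036),"sB",350,372),((.03,.027,0),"sB",228,388),((-.03,.020,0),"sB",340,437),
            ((.03,-.027,.036),"sB",300,284),((-.03,-.020,.036),"sB",403,335)]
        solve([(m,pt(*a)) for m,*a in ob if a[0] in sel],[.45,-.2,0])
E
python3 fit.py
```

```text
rod
[ 0.5291 -0.3716] -3.8
[[0.0, -0.7], [-0.0, 0.7]]
[ 0.5279 -0.371 ] -4.48
[[-0.1, -0.2], [0.1, 0.1]]
[ 0.5286 -0.3715] -4.05
[[0.2, -0.6], [-0.2, 0.8], [-0.3, -0.2], [0.2, -0.1]]
tray
[0.489 0.283] 6.62
[[-0.0, -0.0], [0.0, 0.0]]
[0.4903 0.2818] 6.61
[[-0.2, -0.5], [0.2, 0.3]]
[0.4896 0.2822] 6.63
[[0.2, -0.2], [0.3, -0.2], [-0.3, -0.2], [0.2, 0.6]]
terra rim [0.5826 0.1311] [0.5782 0.1342]
blue [0.5718 0.0481] [0.5676 0.0511]
white [ 0.5688 -0.036 ] [ 0.5668 -0.0344]
tongs
[ 0.479  -0.2144] 3.13
[[0.4, -0.7], [-0.4, -0.4], [-0.1, -0.2], [-0.7, 0.8], [0.0, -0.3], [1.1, 1.1]]
[ 0.4778 -0.2145] 3.77
[[-0.3, -0.1], [0.2, -0.5], [-0.7, -0.1], [-0.2, -0.2], [0.2, -0.2], [-0.9, 0.8], [0.4, 0.6], [0.5, -0.7], [0.4, 0.1]]
[ 0.4783 -0.2148] 3.57
[[0.2, -0.4], [-0.5, -0.2], [-0.1, -0.1], [-0.5, 1.0], [0.1, 0.0], [1.3, 1.4], [-0.3, -0.3], [0.2, -0.6], [-0.7, -0.3], [-0.3, -0.3], [0.1, -0.3], [-1.0, 0.6], [0.2, 0.5], [0.5, -0.8], [0.3, 0.0]]
```

```bash
cat > ov.py <<'E'
from fit import *
import sys
def draw(s,segs,x0,y0,w,h,k,name,gain=1.6):
    im=np.clip(s["color"][y0:y0+h,x0:x0+w,::-1]*gain,0,255).astype(np.uint8)
    im=cv2.resize(im,None,fx=k,fy=k,interpolation=cv2.INTER_CUBIC)
    for poly,col in segs:
        q=np.array([((w2pix(s,p)-[x0,y0])+.5)*k-.5 for p in poly]).round().astype(int)
        cv2.polylines(im,[q],False,col,1,cv2.LINE_AA)
    cv2.imwrite(f"pics/{name}.png",im)
def X(p,pts):
    c,s=np.cos(p[2]),np.sin(p[2]); return [[p[0]+c*a-s*b,p[1]+s*a+c*b,z] for a,b,z in pts]
def tray(p):
    o=[]
    for x in (-.095,.095): o.append((X(p,[(x,-.08,.0),(x,-.08,.052),(x,-.042,.052),(x,-.03,.040),(x,-.018,.052),(x,.018,.052),(x,.03,.04),(x,.042,.052),(x,.08,.052),(x,.08,0)]),(0,255,0)))
    for y in (-.08,.08): o.append((X(p,[(-.095,y,.028),(.095,y,.028)]),(0,255,255)))
    return o
def cup(x,y):
    a=np.linspace(0,2*np.pi,40); return [([[x+.015*np.cos(t),y+.015*np.sin(t),z] for t in a],(0,255,0)) for z in (.02,.06)]
def tongs(p):
    o=[]
    for q in (1,-1):
        o+=[(X(p,[(.101,q*.033,.006),(.101,q*.033,.03),(.069,q*.033,.03),(.069,q*.033,.006),(.101,q*.033,.006)]),(0,255,0)),
            (X(p,[(.03,q*.0265,0),(.03,q*.0265,.036),(-.03,q*.0225,.036),(-.03,q*.0225,0),(.03,q*.0265,0)]),(255,0,0))]
    return o
E
python3 - <<'E'
from ov import *
import sys
tr=[.4896,.2822,np.radians(6.63)]; rd=[.5286,-.3715,np.radians(-4.05)]; tg=[.4783,-.2148,np.radians(3.57)]
seg=tray(tr)+cup(.5804,.1327)+cup(.5697,.0496)+cup(.5678,-.0352)
draw(T,seg,130,160,160,100,5,"otA"); draw(S,seg,90,170,200,160,4,"osA")
seg=tongs(tg)+[(X(rd,[(-.12,0,.027),(.12,0,.027)]),(0,255,0))]
draw(T,seg,300,150,110,100,6,"otB"); draw(S,seg,280,130,120,90,6,"osB")
E
```

```text
(no output)
```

View pics/otA.png

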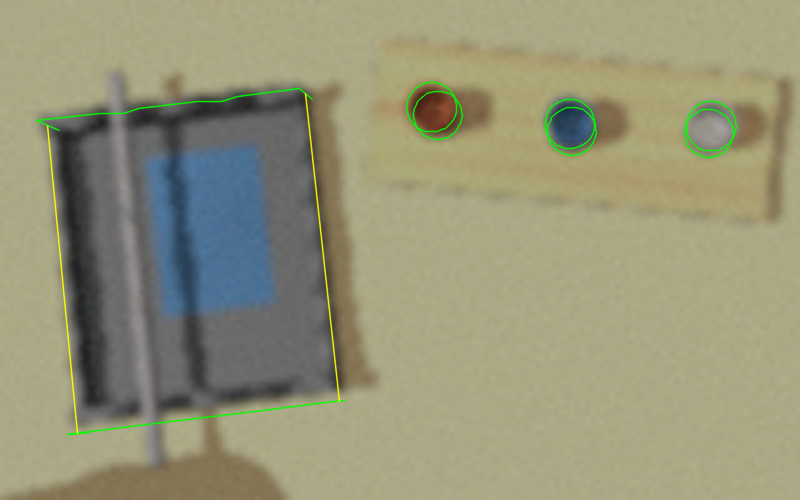

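View pics/osA.png

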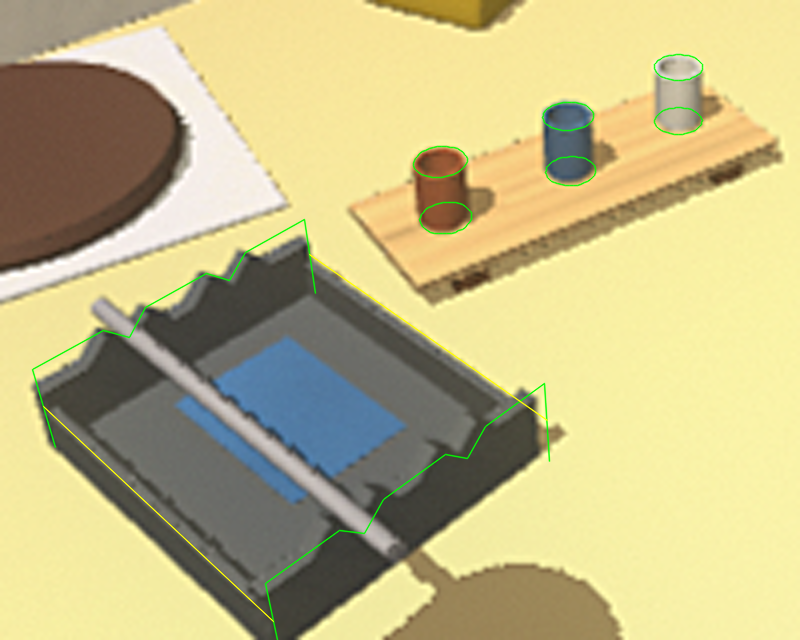

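View pics/otB.png

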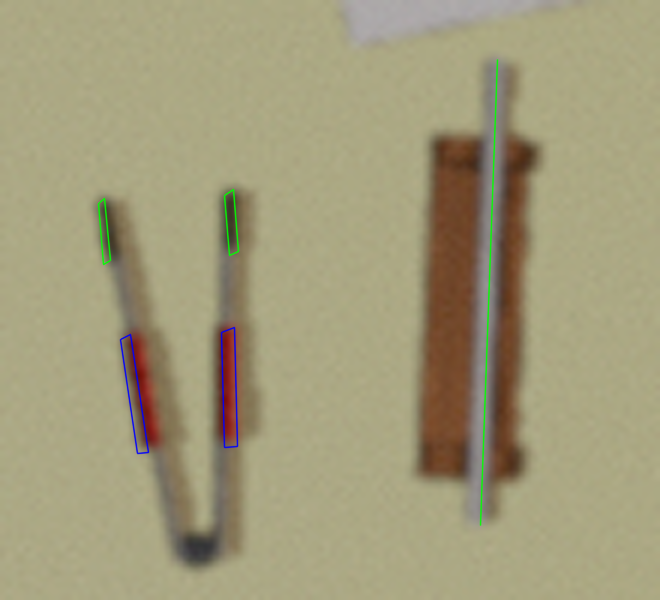

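View pics/osB.png

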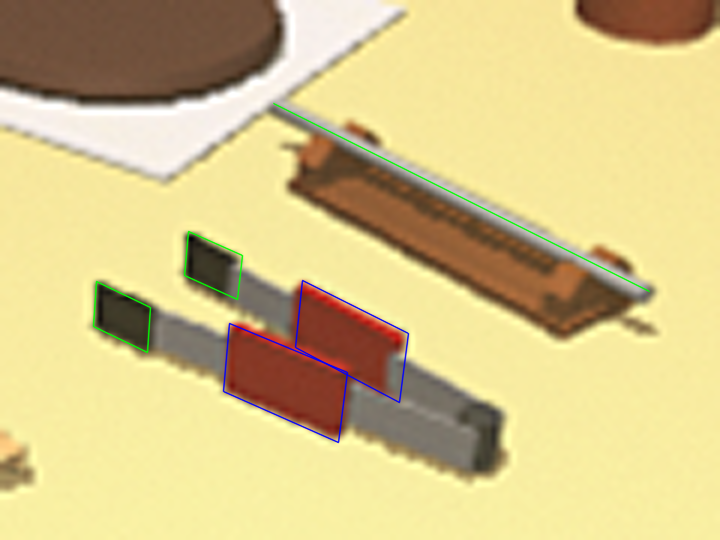

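```bash
cat > mv.py <<'E'
from h import *
import sys
def goal(x,y,z,psi):
    """psi: heading (deg) of tool y in world, tool x down -> returns shift(mm, tool axes), rotvec deg"""
    o=get_obs(); Rc=R.from_euler("xyz",o["orientation"],degrees=True)
    c,s=np.cos(np.radians(psi)),np.sin(np.radians(psi))
    xa=np.array([0,0,-1.]); ya=np.array([c,s,0]); Rg=R.from_matrix(np.c_[xa,ya,np.cross(xa,ya)])
    sh=Rc.inv().apply(np.array([x,y,z])-o["tool_pos"])*1000
    rv=np.degrees((Rc.inv()*Rg).as_rotvec())
    m=Rc.as_matrix()
    print("t",round(o["clock"],2),"pos",o["tool_pos"].round(4),"psi",np.degrees(np.arctan2(m[1,1],m[0,1])).round(2),"xaxis",m[:,0].round(4),"q",o["joint_pos"].round(1),"F",o["force"].round(1),"open",round(o["opening"],4))
    print("shift",sh.round(1),"rot",rv.round(2))
if __name__=="__main__": goal(*map(float,sys.argv[1:]))
E
python3 mv.py .528 -.3715 .15 85.95; python3 mv.py .528 -.3715 .15 -94.05
```

```text
t 0.2 pos [0.2614 0.622  0.226 ] psi -112.8 xaxis [-3.e-04 -1.e-03 -1.e+00] q [ 83.7  20.6   0.7  -0.  -70.1 -16.5] F [0.  0.2 0.2] open 0.0877
shift [  76.9  812.5 -630.7] rot [ 1.6125e+02 -8.0000e-02 -1.0000e-02]
t 0.2 pos [0.2614 0.622  0.226 ] psi -112.8 xaxis [-3.e-04 -1.e-03 -1.e+00] q [ 83.7  20.6   0.7  -0.  -70.1 -16.5] F [0.  0.2 0.2] open 0.0877
shift [  76.9  812.5 -630.7] rot [-18.75   0.    -0.06]
```

Emit:
carry_out:
  series:
    - [[0,20,-15,-0.5,0,0],[0,60,-45,-1,0,0],[0,105,-80,-2,0,0],[0,150,-115,-3,0,0],[0,195,-150,-4,0,0],[0,240,-185,-5,0,0],[0,285,-220,-6,0,0],[0,330,-255,-7,0,0],[0,375,-290,-8,0,0],[0,420,-325,-9,0,0]]
  hand: -1

```text
clock: 1.45
tool_pos: [0.3985, 0.1075, 0.2269]
orientation: [-125.2, 89.9, 41.1]
force: [0.4, -0.3, -1.2]
opening: 0.0875
```

```bash
python3 mv.py .528 -.3715 .15 -94.05
```

```text
t 1.45 pos [0.3985 0.1075 0.2269] psi -103.72 xaxis [ 8.e-04  7.e-04 -1.e+00] q [ 42.8  -5.4 -30.    0.  -65.4  33.5] F [ 0.4 -0.3 -1.2] open 0.0875
shift [  76.7  434.6 -239.4] rot [-9.67 -0.04  0.05]
```

Emit:
carry_out:
  series:
    - [[0,35,-20,-1,0,0],[0,80,-45,-2,0,0],[0,130,-70,-3,0,0],[5,180,-98,-4,0,0],[15,230,-126,-5,0,0],[30,280,-154,-6,0,0],[45,330,-182,-7,0,0],[60,380,-210,-8,0,0],[70,420,-230,-9,0,0],[76,434,-239,-9.7,0,0]]

```text
clock: 2.7
tool_pos: [0.5266, -0.3715, 0.149]
orientation: [-12.7, 89.9, 163.1]
force: [-0.3, 0.8, -0.3]
opening: 0.0877
```

```bash
python3 mv.py .5283 -.3715 .05 -94.1;  python3 - <<'E'
from h import *
s=snapshot("top"); t=snapshot("side"); crop(s,330,140,110,110,5,"t1"); crop(t,300,90,130,110,5,"s1")
E
```

```text
t 2.7 pos [ 0.5266 -0.3715  0.149 ] psi -94.2 xaxis [-1.8e-03  5.0e-04 -1.0e+00] q [-17.9  21.   -9.3   0.  -59.9 103.7] F [-0.3  0.8 -0.3] open 0.0877
shift [99.  -0.1 -1.9] rot [-0.1   0.1   0.02]
```

Emit:
carry_out:
  series:
    - [[20,0,-1,0,0,0],[50,0,-2,0,0.1,0],[80,0,-2,0,0.1,0],[99,0,-2,0,0.1,0],[99,0,-2,0,0.1,0]]

```text
clock: 3.42
tool_pos: [0.5283, -0.3678, 0.0509]
orientation: [-60.1, 89.9, 115.9]
force: [-0.8, 0.3, 1.1]
opening: 0.0877
```

```bash
python3 mv.py .5283 -.3715 .010 -94.1;  python3 - <<'E'
from h import *
s=snapshot("top"); t=snapshot("side"); crop(s,330,140,110,110,5,"t1"); crop(t,300,90,130,110,5,"s1")
E
```

```text
t 3.42 pos [ 0.5283 -0.3678  0.0509] psi -94.04 xaxis [-4.e-04  8.e-04 -1.e+00] q [-1.750e+01  2.650e+01 -1.510e+01 -1.000e-01 -4.840e+01  1.035e+02] F [-0.8  0.3  1.1] open 0.0877
shift [40.9  3.7 -0.3] rot [0.06 0.03 0.05]
```

View pics/s1.png

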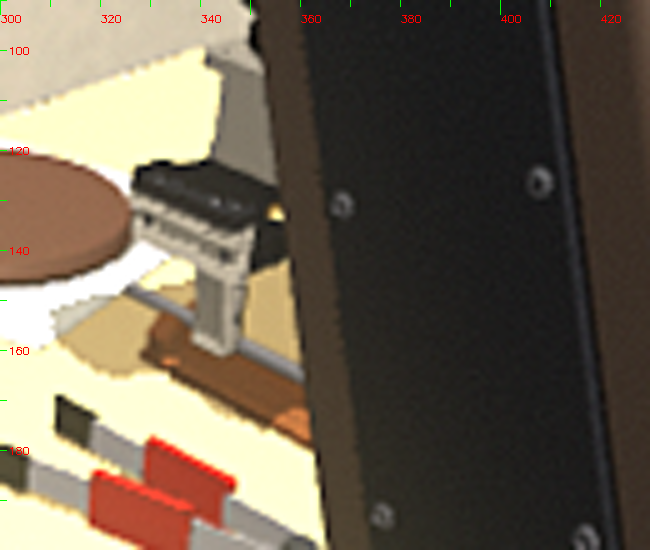

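Emit:
carry_out:
  series:
    - [[15,3,0,0,0,0],[32,3.7,0,0,0,0],[40.5,3.7,0,0,0,0],[40.5,3.7,0,0,0,0]]

```text
clock: 4.03
tool_pos: [0.528, -0.373, 0.0097]
orientation: [-51.5, 90.0, 124.4]
force: [-0.0, -0.7, 1.3]
opening: 0.0877
```

Emit:
carry_out:
  series:
    - [[0,0,0,0,0,0],[0,0,0,0,0,0],[0,0,0,0,0,0],[0,0,0,0,0,0],[0,0,0,0,0,0],[0,0,0,0,0,0]]
  hand: 1

```text
clock: 4.78
tool_pos: [0.5289, -0.3731, 0.0111]
orientation: [179.7, 89.9, -4.4]
force: [-0.7, -0.5, -0.7]
opening: 0.0331
```

```bash
python3 mv.py .5283 -.3715 .15 -94.1
```

```text
t 4.78 pos [ 0.5289 -0.3731  0.0111] psi -94.09 xaxis [ 1.8e-03 -1.0e-04 -1.0e+00] q [-18.   29.4 -16.6  -0.  -43.9 103.9] F [-0.7 -0.5 -0.7] open 0.0331
shift [-138.9   -1.6    0.4] rot [ 0.01 -0.1  -0.  ]
```

Emit:
carry_out:
  series:
    - [[0,0,0,0,0,0],[0,0,0,0,0,0],[0,0,0,0,0,0],[0,0,0,0,0,0],[0,0,0,0,0,0]]

```text
clock: 5.4
tool_pos: [0.5289, -0.3717, 0.011]
orientation: [-135.3, 89.9, 40.6]
force: [1.2, 8.5, 2.9]
opening: 0.0089
```

Emit:
carry_out:
  series:
    - [[-3,0,0,0,0,0],[-15,0,0,0,0,0],[-35,0,0,0,0,0],[-60,0,0,0,0,0],[-90,0,0,0,0,0],[-120,0,0,0,0,0],[-139,0,0,0,0,0],[-139,0,0,0,0,0],[-139,0,0,0,0,0]]

```text
clock: 6.52
tool_pos: [0.5281, -0.3729, 0.1495]
orientation: [-153.8, 89.9, 22.1]
force: [-0.3, -0.1, -2.0]
opening: 0.0091
```

```bash
python3 mv.py .4976 .2529 .150 -83.4;  python3 - <<'E'
from h import *
s=snapshot("top"); t=snapshot("side"); crop(s,330,140,110,110,5,"t2"); crop(t,280,50,140,140,5,"s2")
E
```

```text
t 6.53 pos [ 0.5281 -0.3729  0.1495] psi -94.12 xaxis [ 1.1e-03  4.0e-04 -1.0e+00] q [-1.800e+01  2.110e+01 -9.100e+00 -1.000e-01 -5.980e+01  1.039e+02] F [-0.3 -0.1 -2. ] open 0.0091
shift [-3.00e-01 -6.22e+02  7.53e+01] rot [-10.72  -0.06   0.02]
```

View pics/s2.png

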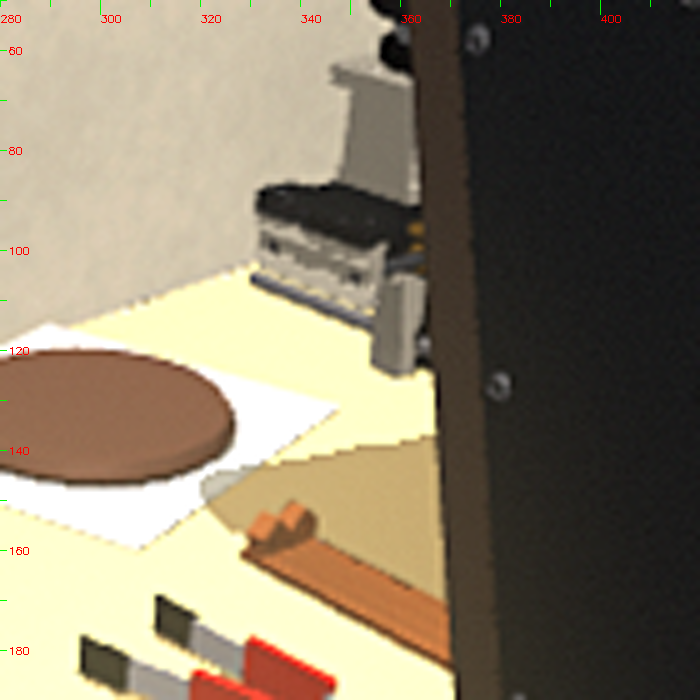

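View pics/t2.png

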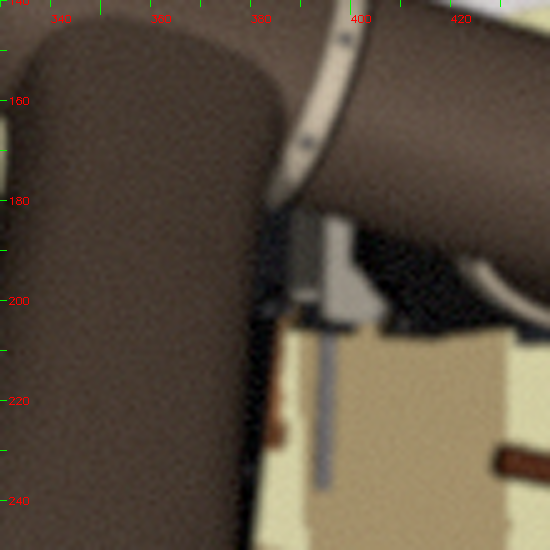

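Emit:
carry_out:
  series:
    - [[0,-10,1,0,0,0],[0,-35,4,-0.5,0,0],[0,-75,9,-1,0,0],[0,-120,14,-2,0,0],[0,-165,20,-3,0,0],[0,-210,25,-4,0,0],[0,-255,31,-5,0,0],[0,-300,36,-6,0,0],[0,-345,42,-7,0,0],[0,-390,47,-8,0,0]]

```text
clock: 7.88
tool_pos: [0.5088, 0.021, 0.1498]
orientation: [167.6, 89.9, -8.4]
force: [1.2, -1.2, -0.7]
opening: 0.0089
```

```bash
python3 mv.py .4976 .2529 .120 -83.4
```

```text
t 7.88 pos [0.5088 0.021  0.1498] psi -86.04 xaxis [ 1.5e-03 -2.0e-04 -1.0e+00] q [ 24.5   8.7 -26.3   0.1 -54.9  69.4] F [ 1.2 -1.2 -0.7] open 0.0089
shift [  29.7 -232.1   -4.8] rot [-2.64 -0.08 -0.02]
```

Emit:
carry_out:
  series:
    - [[0,-35,-1,-0.5,0,0],[0,-75,-2,-1,0,0],[0,-115,-2,-1.5,0,0],[0,-155,-3,-2,0,0],[0,-190,-4,-2.5,0,0],[8,-215,-5,-2.6,0,0],[20,-228,-5,-2.6,0,0],[30,-232,-5,-2.6,0,0],[30,-232,-5,-2.6,0,0],[30,-232,-5,-2.6,0,0]]

```text
clock: 9.12
tool_pos: [0.499, 0.2503, 0.12]
orientation: [159.3, 89.9, -14.3]
force: [-0.5, -0.6, -0.5]
opening: 0.0091
```

```bash
python3 - <<'E'
from h import *
s=snapshot("top"); t=snapshot("side"); crop(s,110,130,140,140,5,"t3"); crop(t,70,130,180,200,4,"s3")
E
python3 mv.py .4976 .2529 .060 -83.4;
```

```text
t 9.22 pos [0.4991 0.2505 0.1204] psi -83.54 xaxis [ 2.3e-03  3.0e-04 -1.0e+00] q [ 46.8  15.  -22.5   0.1 -52.5  49.6] F [-0.4 -0.5 -0.7] open 0.0087
shift [60.4 -2.5  1.4] rot [-0.14 -0.13  0.  ]
```

View pics/s3.png

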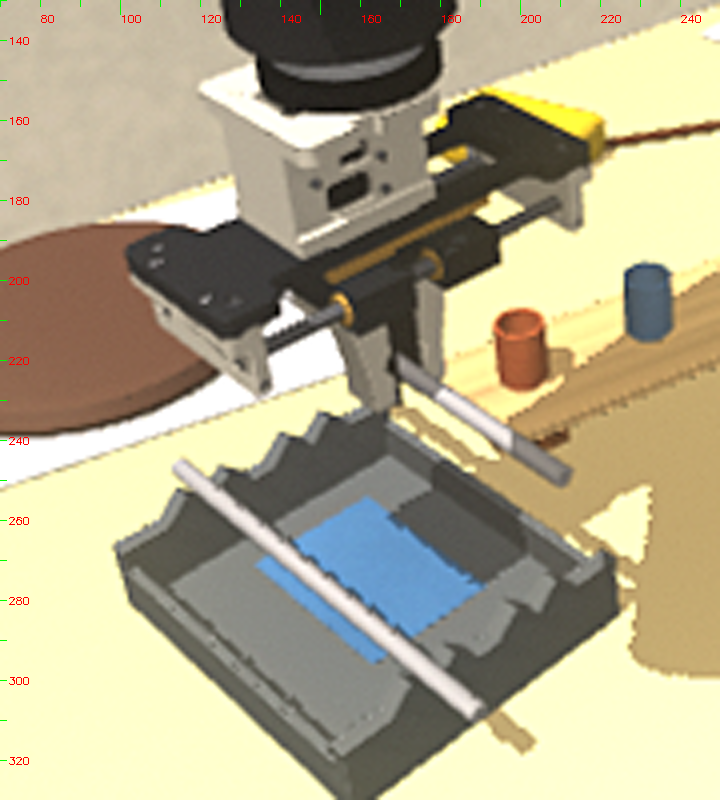

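View pics/t3.png

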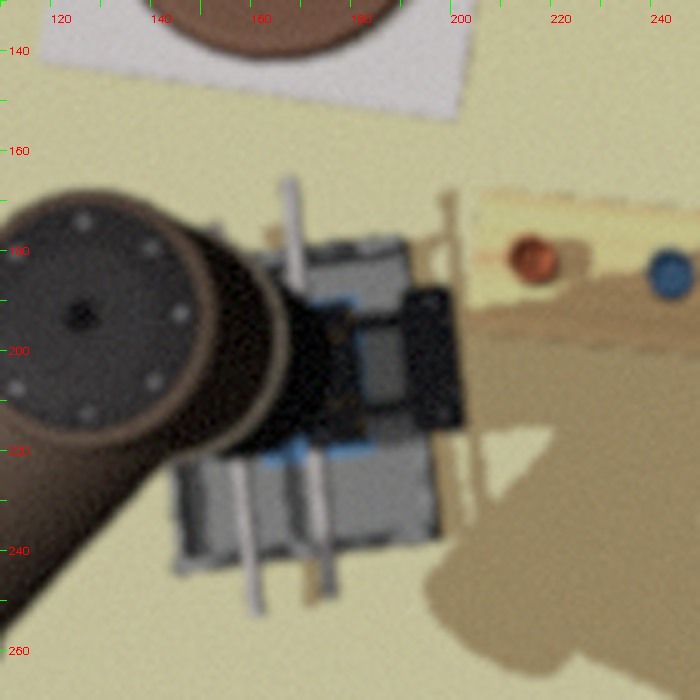

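Emit:
carry_out:
  series:
    - [[15,-2,1,0,0,0],[35,-2.5,1.4,0,0,0],[55,-2.5,1.4,-0.1,-0.1,0],[66,-2.5,1.4,-0.1,-0.1,0],[66,-2.5,1.4,-0.1,-0.1,0],[66,-2.5,1.4,-0.1,-0.1,0]]

```text
clock: 9.98
tool_pos: [0.4976, 0.2537, 0.0544]
orientation: [-173.3, 90.0, 13.3]
force: [-0.3, 0.2, -0.1]
opening: 0.0088
```

```bash
python3 - <<'E'
from h import *
s=snapshot("top"); t=snapshot("side"); np.save("t4.npy",s,allow_pickle=True);np.save("s4.npy",t,allow_pickle=True);crop(s,130,150,110,110,6,"t4"); crop(t,90,180,160,150,5,"s4")
E
python3 mv.py .4976 .2529 .031 -83.4;
```

```text
t 10.07 pos [0.4977 0.2537 0.0547] psi -83.39 xaxis [ 1.1e-03  7.0e-04 -1.0e+00] q [ 47.1  19.6 -26.3   0.  -44.   49.5] F [-0.4  0.3 -1.2] open 0.0088
shift [23.7  0.8  0.2] rot [ 0.01 -0.07  0.03]
```

View pics/s4.png

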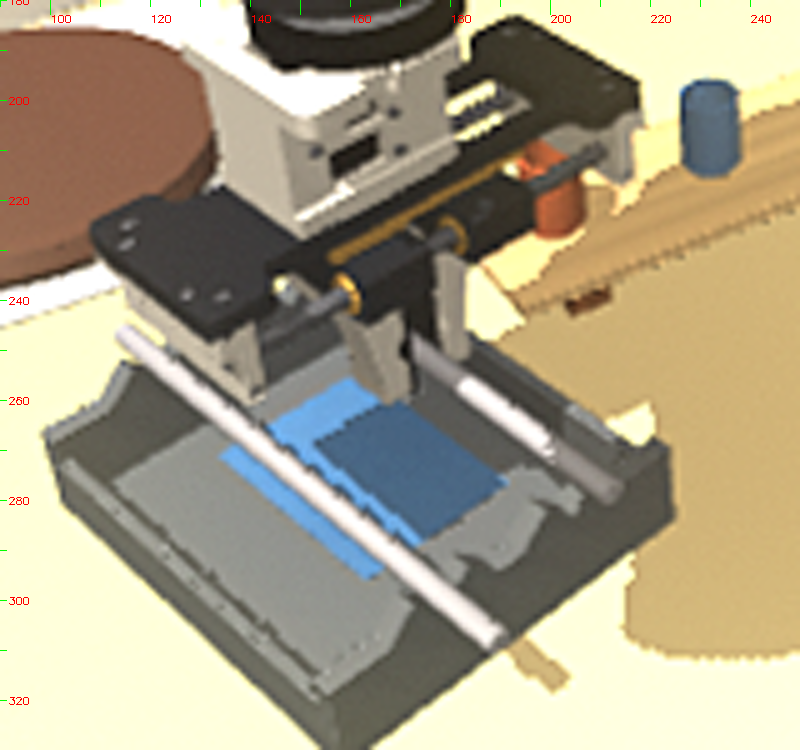

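View pics/t4.png

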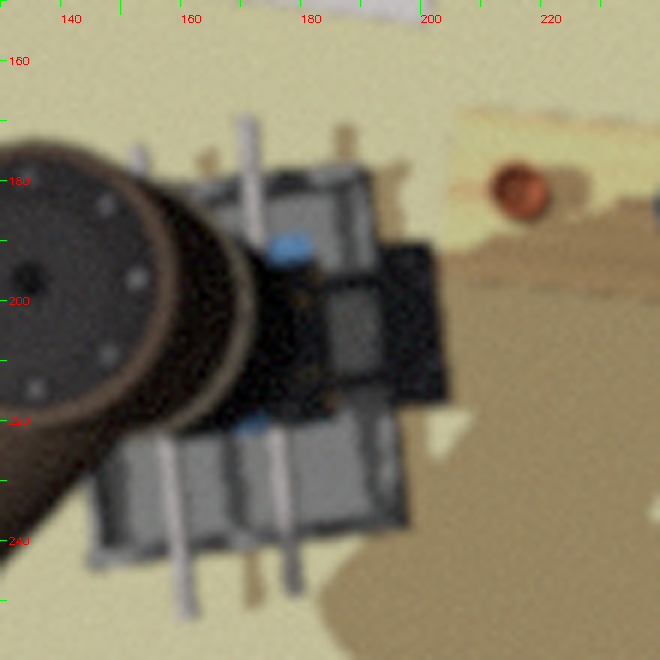

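```bash
python3 - <<'E'
from h import *
s=np.load("t4.npy",allow_pickle=True).item();t=np.load("s4.npy",allow_pickle=True).item()
f=lambda x0,y0,k,x,y:(x0+(x+.5)/k-.5,y0+(y+.5)/k-.5)
tr=np.array([.494,.2827]);th=np.radians(6.63);M=np.array([[np.cos(th),np.sin(th)],[-np.sin(th),np.cos(th)]])
for n,z,a,b in (("held",.071,(249,118),(293,597)),("set",.047,(139,147),(190,618))):
    for q in (a,b):
        w=pix2w(s,*f(130,150,6,*q),z); print(n,w.round(4),(M@(w[:2]-tr)).round(4))
for n,z,q in (("held near",.071,(613,492)),("set near",.047,(495,637)),("set far",.047,(125,332))):
    w=pix2w(t,*f(90,180,5,*q),z); print(n,w.round(4),(M@(w[:2]-tr)).round(4))
E
```

```text
held [0.6152 0.2657 0.071 ] [ 0.1184 -0.0309]
held [0.378  0.2414 0.071 ] [-0.12   -0.0276]
set [0.6044 0.3261 0.047 ] [0.1146 0.0304]
set [0.3671 0.297  0.047 ] [-0.1244  0.0289]
held near [0.3782 0.2406 0.071 ] [-0.1199 -0.0285]
set near [0.3692 0.2982 0.047 ] [-0.1222  0.0298]
set far [0.6042 0.3262 0.047 ] [0.1145 0.0305]
```

Emit:
carry_out:
  series:
    - [[6,0.8,0,0,0,0],[12,0.8,0,0,0,0],[17,0.8,0,0,0,0],[20,0.8,0,0,0,0],[22,0.8,0,0,0,0],[23,0.8,0,0,0,0],[23,0.8,0,0,0,0],[23,0.8,0,0,0,0]]

```text
clock: 11.08
tool_pos: [0.4975, 0.2529, 0.0312]
orientation: [-156.2, 90.0, 30.4]
force: [-1.8, 1.5, 2.1]
opening: 0.0092
```

```bash
python3 - <<'E'
from h import *
s=snapshot("top"); t=snapshot("side"); crop(s,130,150,110,110,6,"t5"); crop(t,90,180,160,150,5,"s5")
E
python3 mv.py .4976 .2529 .031 -83.4;
```

```text
t 11.18 pos [0.4975 0.2529 0.0312] psi -83.38 xaxis [ 6.e-04  3.e-04 -1.e+00] q [ 47.1  21.4 -27.6   0.  -41.   49.6] F [-2.2  2.3  3.1] open 0.0089
shift [ 0.2  0.  -0.1] rot [ 0.02 -0.03  0.01]
```

View pics/s5.png

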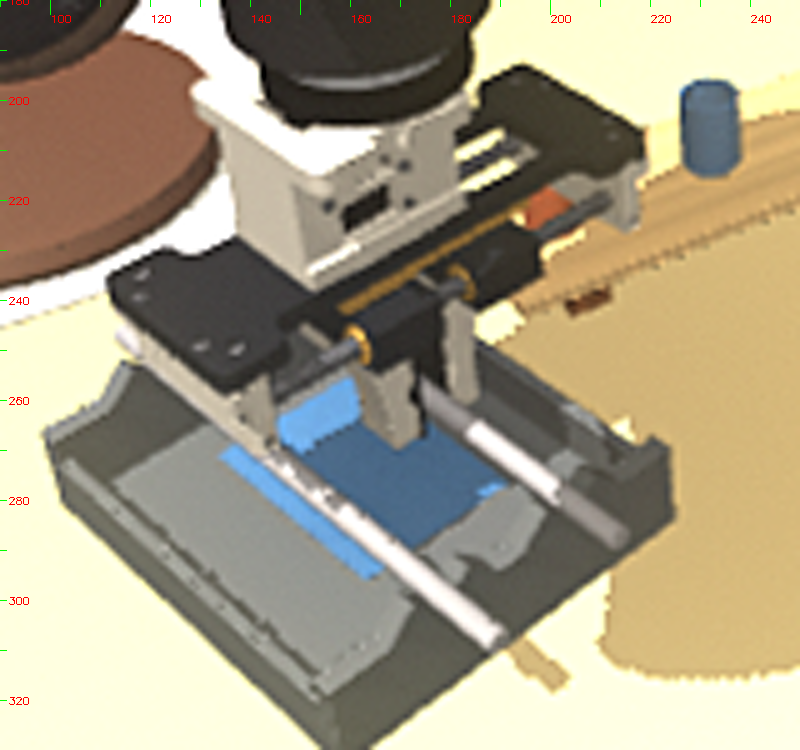

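Emit:
carry_out:
  series:
    - [[0,0,0,0,0,0],[0,0,0,0,0,0],[0,0,0,0,0,0],[0,0,0,0,0,0],[0,0,0,0,0,0]]
  hand: 0.32

```text
clock: 11.8
tool_pos: [0.4974, 0.2525, 0.0309]
orientation: [83.5, 90.0, -89.9]
force: [-0.2, 0.6, 0.1]
opening: 0.0297
```

Emit:
carry_out:
  series:
    - [[-10,0,0,0,0,0],[-30,0,0,0,0,0],[-60,0,0,0,0,0],[-95,0,0,0,0,0],[-125,0,0,0,0,0],[-150,0,0,0,0,0]]

```text
clock: 12.55
tool_pos: [0.4975, 0.2527, 0.1832]
orientation: [-154.7, 89.9, 31.9]
force: [-0.4, 0.1, -0.4]
opening: 0.0298
```

```bash
python3 - <<'E'
from h import *
s=snapshot("top"); t=snapshot("side"); np.save("t6.npy",s,allow_pickle=True);np.save("s6.npy",t,allow_pickle=True);crop(s,130,150,110,110,6,"t6"); crop(t,90,180,160,150,5,"s6")
E
python3 mv.py .478 -.214 .18 -86.4;
```

```text
t 12.65 pos [0.4988 0.2536 0.1849] psi -83.36 xaxis [ 0.0048  0.0035 -1.    ] q [ 47.   11.3 -17.8   0.1 -60.5  49.6] F [ 0.6 -0.4 -0.5] open 0.0298
shift [  3.2 462.1  74.7] rot [ 3.04 -0.29  0.17]
```

View pics/s6.png

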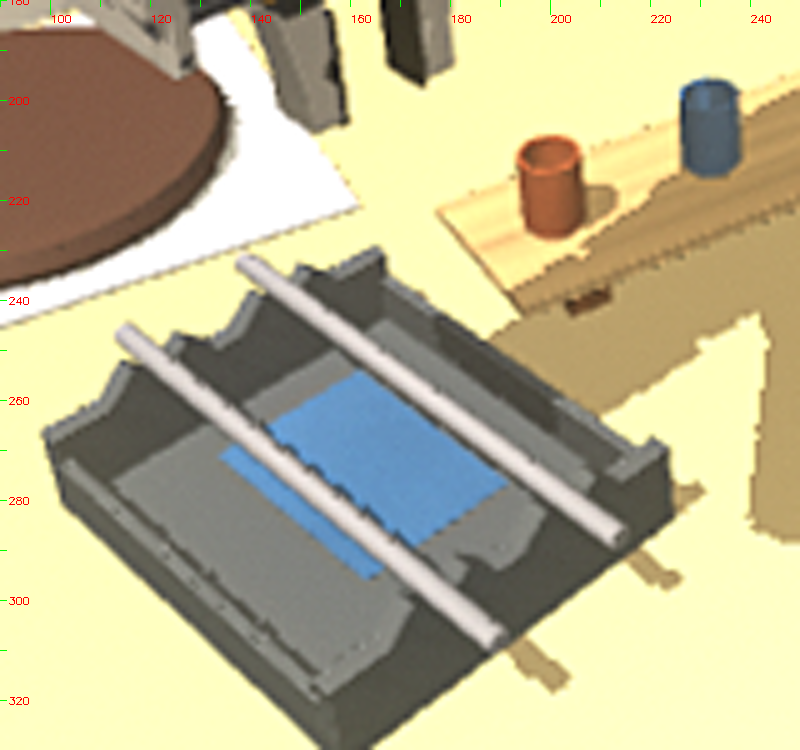

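View pics/t6.png

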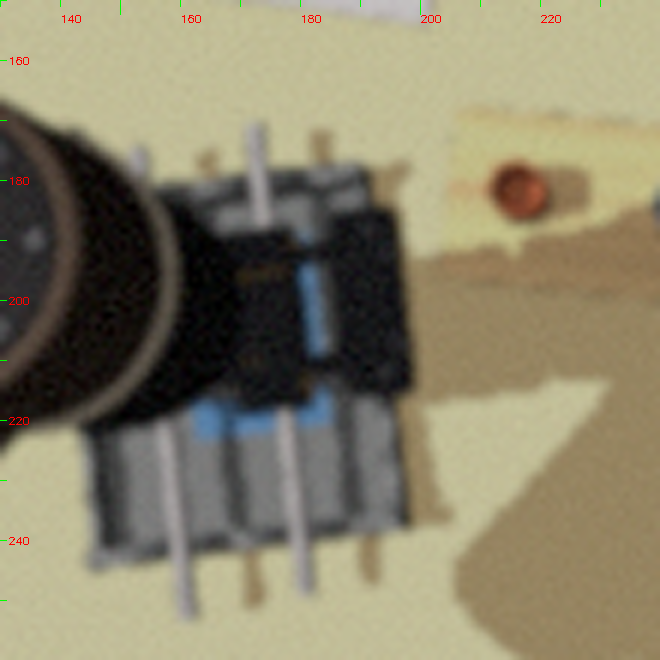

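Emit:
carry_out:
  series:
    - [[0,25,3,0,0,0],[0,70,11,0.5,0,0],[0,120,19,1,0,0],[0,170,27,1,0,0],[0,220,35,1.5,0,0],[0,270,43,2,0,0],[0,320,51,2,0,0],[0,370,59,2.5,0,0],[3,420,68,3,0,0],[3,450,73,3,-0.3,0.2]]
  hand: -1

```text
clock: 13.9
tool_pos: [0.4747, -0.2054, 0.1774]
orientation: [28.4, 89.6, -148.1]
force: [0.6, -0.5, -0.0]
opening: 0.0878
```

Emit:
carry_out:
  series:
    - [[0,10,2,0,0,0],[0,13,2,0,0,0],[0,13,2,0,0,0]]

```text
clock: 14.28
tool_pos: [0.4753, -0.2155, 0.1781]
orientation: [35.7, 89.6, -140.6]
force: [-0.6, -0.2, 0.0]
opening: 0.0874
```

```bash
python3 mv.py .478 -.2155 .06 -86.4;
```

```text
t 14.28 pos [ 0.4753 -0.2155  0.1781] psi -86.37 xaxis [-0.005  -0.0041 -1.    ] q [ -2.6   8.5 -22.5   0.3 -59.3  96.1] F [-0.6 -0.2  0. ] open 0.0874
shift [118.1  -0.2  -3.3] rot [ 0.03  0.3  -0.22]
```

Emit:
carry_out:
  series:
    - [[25,0,-1,0,0.3,-0.2],[60,0,-2,0,0.3,-0.2],[100,0,-3,0,0.3,-0.2],[118,0,-3.3,0,0.3,-0.2],[118,0,-3.3,0,0.3,-0.2],[118,0,-3.3,0,0.3,-0.2]]

```text
clock: 15.02
tool_pos: [0.479, -0.2158, 0.0611]
orientation: [148.0, 89.9, -28.3]
force: [0.8, -0.5, 1.1]
opening: 0.0878
```

```bash
python3 - <<'E'
from h import *
s=snapshot("top"); t=snapshot("side"); crop(s,280,150,110,110,6,"t7"); crop(t,260,110,140,120,5,"s7")
E
python3 mv.py .478 -.2155 .004 -86.4;
```

```text
t 15.12 pos [ 0.4791 -0.216   0.0613] psi -86.35 xaxis [ 2.3e-03 -7.0e-04 -1.0e+00] q [ -2.8  16.4 -30.2   0.  -43.3  96.4] F [ 1.  -0.5 -0.5] open 0.0878
shift [57.3 -0.6  1.2] rot [ 0.05 -0.13 -0.05]
```

View pics/s7.png

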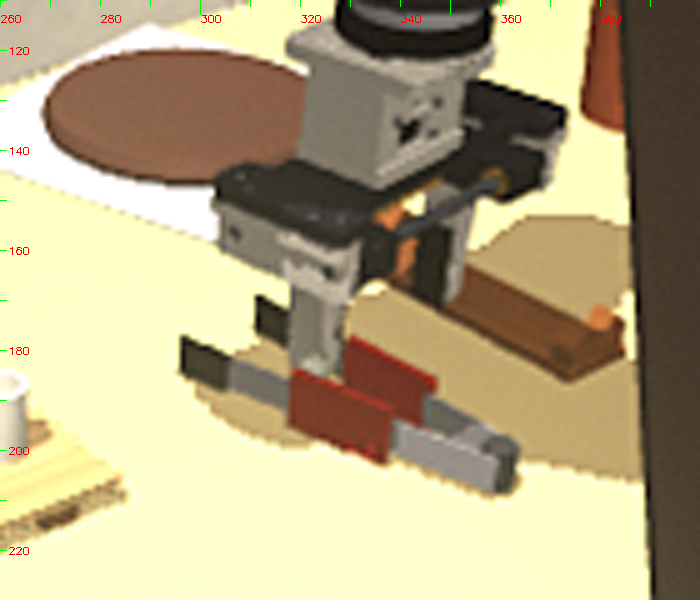

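View pics/t7.png

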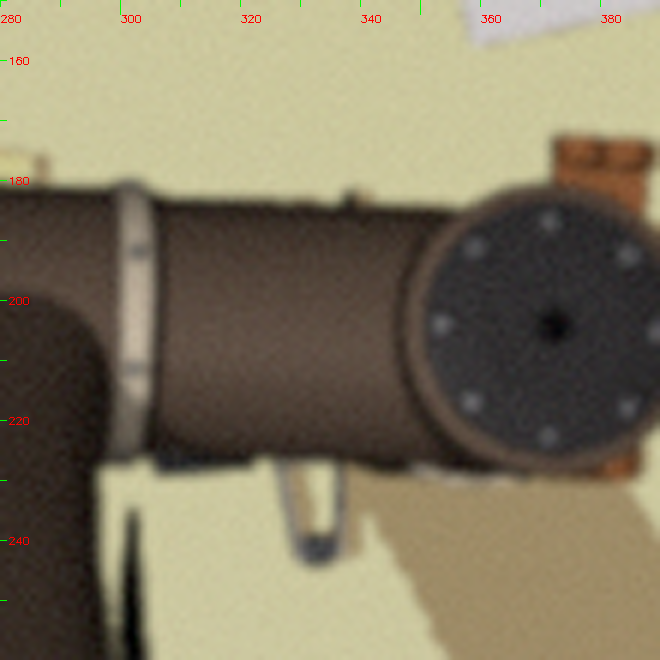

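Emit:
carry_out:
  series:
    - [[20,-0.5,1,0,0,0],[40,-0.5,1,0,0,0],[52,-0.5,1,0,0,0],[56,-0.5,1,0,0,0],[56,-0.5,1,0,0,0],[56,-0.5,1,0,0,0]]

```text
clock: 15.88
tool_pos: [0.4776, -0.2159, 0.0047]
orientation: [148.1, 89.9, -28.3]
force: [0.7, 0.0, 0.5]
opening: 0.0874
```

Emit:
carry_out:
  series:
    - [[0,0,0,0,0,0],[0,0,0,0,0,0],[0,0,0,0,0,0],[0,0,0,0,0,0],[0,0,0,0,0,0],[0,0,0,0,0,0],[0,0,0,0,0,0]]
  hand: 0.02

```text
clock: 16.75
tool_pos: [0.4772, -0.2158, 0.0042]
orientation: [109.0, 90.0, -67.4]
force: [0.2, -0.4, -0.1]
opening: 0.0429
```

```bash
python3 mv.py .478 -.2155 .05 -86.4; python3 - <<'E'
from h import *
t=snapshot("side"); crop(t,260,110,140,120,5,"s8")
E
```

```text
t 16.75 pos [ 0.4772 -0.2158  0.0042] psi -86.39 xaxis [ 2.e-04 -5.e-04 -1.e+00] q [ -2.8  21.2 -33.3   0.  -35.5  96.4] F [ 0.2 -0.4 -0.1] open 0.0429
shift [-45.8  -0.2  -0.9] rot [ 0.01 -0.01 -0.03]
```

View pics/s8.png

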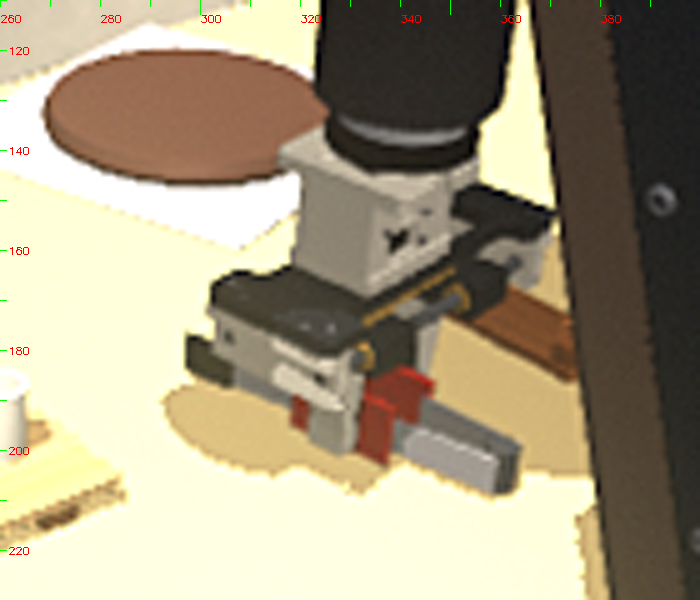

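Emit:
carry_out:
  series:
    - [[-4,0,0,0,0,0],[-14,0,0,0,0,0],[-30,0,0,0,0,0],[-55,0,0,0,0,0],[-85,0,0,0,0,0],[-110,0,0,0,0,0],[-125,0,0,0,0,0],[-130,0,0,0,0,0],[-130,0,0,0,0,0]]

```text
clock: 17.92
tool_pos: [0.4769, -0.2156, 0.1338]
orientation: [53.6, 90.0, -122.8]
force: [-1.0, 0.1, -1.8]
opening: 0.043
```

```bash
python3 mv.py .435 .12 .135 -93; python3 - <<'E'
from h import *
t=snapshot("side"); crop(t,240,50,150,150,5,"s9")
E
```

```text
t 17.93 pos [ 0.4769 -0.2156  0.1338] psi -86.4 xaxis [-2.e-04 -3.e-04 -1.e+00] q [ -2.8  11.1 -25.7   0.  -53.3  96.4] F [-1.   0.1 -1.8] open 0.043
shift [  -1.2 -337.6   20.7] rot [ 6.6   0.01 -0.01]
```

View pics/s9.png

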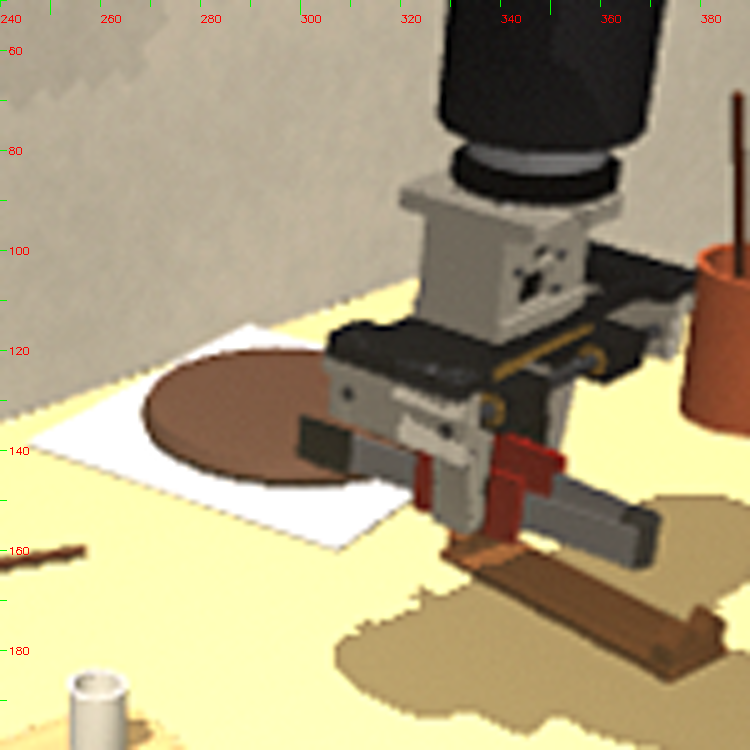

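```bash
python3 mv.py .4497 .1418 .134 -94
```

```text
t 17.98 pos [ 0.4766 -0.2156  0.1334] psi -86.4 xaxis [-1.1e-03 -2.0e-04 -1.0e+00] q [ -2.8  11.1 -25.7   0.  -53.3  96.4] F [-0.2 -0.6 -0.9] open 0.0429
shift [  -0.6 -358.4    4.4] rot [ 7.6   0.06 -0.01]
```

Emit:
carry_out:
  series:
    - [[0,-10,0,0,0,0],[0,-35,0,0.5,0,0],[0,-75,1,1.5,0,0],[0,-120,1,2.5,0,0],[0,-165,2,3.5,0,0],[0,-210,2,4.5,0,0],[0,-255,3,5.5,0,0],[0,-300,4,6.5,0,0],[0,-335,4,7.2,0,0],[0,-352,4,7.6,0,0]]

```text
clock: 19.23
tool_pos: [0.4502, 0.1373, 0.1334]
orientation: [62.7, 89.9, -121.2]
force: [0.4, -0.5, -1.2]
opening: 0.0427
```

Emit:
carry_out:
  series:
    - [[0,-5,0,0,0,0],[0,-6,0,0,0,0],[0,-6,0,0,0,0]]

```text
clock: 19.6
tool_pos: [0.4512, 0.1407, 0.1338]
orientation: [73.8, 89.9, -110.2]
force: [0.0, 0.3, -1.1]
opening: 0.0432
```

```bash
python3 mv.py .4497 .1418 .031 -94; python3 - <<'E'
from h import *
t=snapshot("side"); crop(t,120,90,160,160,5,"s10"); s=snapshot("top"); crop(s,150,140,140,110,5,"t10")
np.save("t10.npy",s,allow_pickle=True);np.save("s10.npy",t,allow_pickle=True)
E
```

```text
t 19.6 pos [0.4512 0.1407 0.1338] psi -94.02 xaxis [-3.e-04 -8.e-04 -1.e+00] q [ 41.3   6.3 -31.6   0.  -52.1  44.7] F [ 0.   0.3 -1.1] open 0.0432
shift [102.8  -1.1   1.5] rot [-0.02  0.01 -0.05]
```

View pics/s10.png

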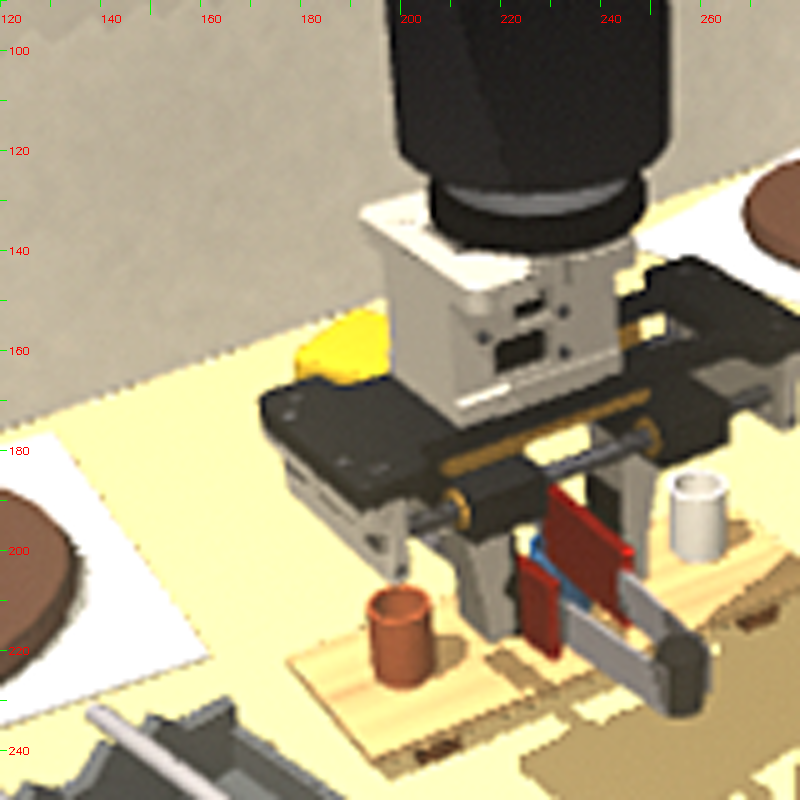

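View pics/t10.png

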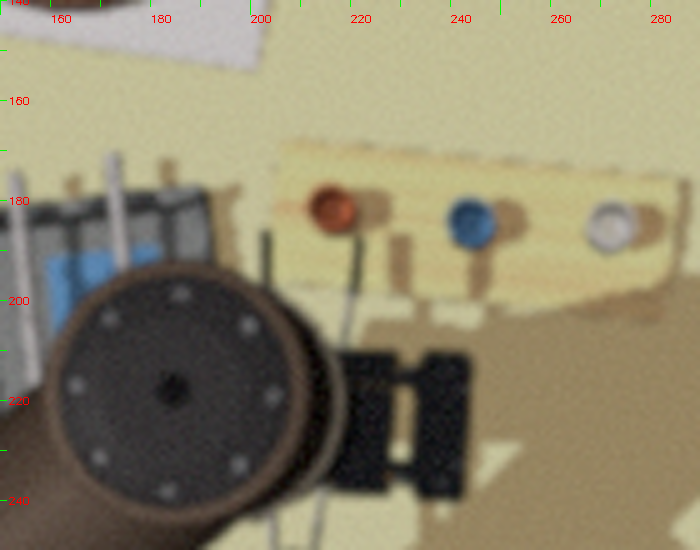

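```bash
python3 - <<'E'
from h import *
from scipy.optimize import least_squares
s=np.load("t10.npy",allow_pickle=True).item();t=np.load("s10.npy",allow_pickle=True).item()
f=lambda x0,y0,k,x,y:(x0+(x+.5)/k-.5,y0+(y+.5)/k-.5)
for q in ((266,232),(359,236)):
    print(pix2w(s,*f(150,140,5,*q),.159).round(4))
# colour masks
for n,im in (("top",s),("side",t)):
    c=im["color"].astype(int); 
    x0,y0,x1,y1=(205,165,228,200) if n=="top" else (185,195,212,235)
    m=np.zeros(c.shape[:2],np.uint8); sub=c[y0:y1,x0:x1]
    m[y0:y1,x0:x1]=(sub[...,0]>1.7*sub[...,1])&(sub[...,0]>40)
    ys,xs=np.nonzero(m); print(n,m.sum(),xs.min(),xs.max(),ys.min(),ys.max(),xs.mean().round(2),ys.mean().round(2))
    # model: silhouettes mask centroid
    def mask(p):
        a=np.linspace(0,2*np.pi,60); pts=np.array([w2pix(im,[p[0]+.015*np.cos(k),p[1]+.015*np.sin(k),z]) for k in a for z in(.02,.06)],np.float32)
        h=cv2.convexHull(pts); M=cv2.moments(h); return np.array([M["m10"]/M["m00"],M["m01"]/M["m00"]]),h.reshape(-1,2).min(0),h.reshape(-1,2).max(0)
    o=least_squares(lambda p:mask(p)[0]-[xs.mean(),ys.mean()],[.58,.133]); print(o.x.round(4),mask(o.x)[1:])
E
```

```text
[0.5542 0.1597 0.159 ]
[0.5516 0.1081 0.159 ]
top 47 213 220 178 185 216.4 181.7
[0.5803 0.1327] (array([210.87793, 176.03838], dtype=float32), array([221.90082, 187.37161], dtype=float32))
side 160 194 205 207 226 199.02 216.35
[0.5844 0.1335] (array([191.6652 , 205.51698], dtype=float32), array([206.22182, 227.30458], dtype=float32))
```

Emit:
carry_out:
  series:
    - [[15,-1,1,0,0,0],[40,-1,1.5,0,0,0],[70,-1,1.5,0,0,0],[92,-1,1.5,0,0,0],[102,-1,1.5,0,0,0],[102,-1,1.5,0,0,0],[102,-1,1.5,0,0,0]]
  hand: 0

```text
clock: 20.58
tool_pos: [0.4505, 0.1426, 0.0327]
orientation: [-164.3, 89.9, 11.7]
force: [-0.1, 1.1, -1.4]
opening: 0.044
```

```bash
python3 mv.py .4952 .139 .031 -94; python3 - <<'E'
from h import *
t=snapshot("side"); crop(t,120,120,160,150,5,"s11"); s=snapshot("top"); crop(s,180,150,90,90,7,"t11")
np.save("t11.npy",s,allow_pickle=True);np.save("s11.npy",t,allow_pickle=True)
E
```

```text
t 20.57 pos [0.4505 0.1426 0.0327] psi -93.99 xaxis [ 1.1e-03  2.0e-04 -1.0e+00] q [ 41.5  14.7 -38.3   0.1 -37.   44.4] F [-0.1  1.1 -1.4] open 0.044
shift [  1.8   0.5 -44.8] rot [ 0.01 -0.06  0.02]
```

View pics/s11.png

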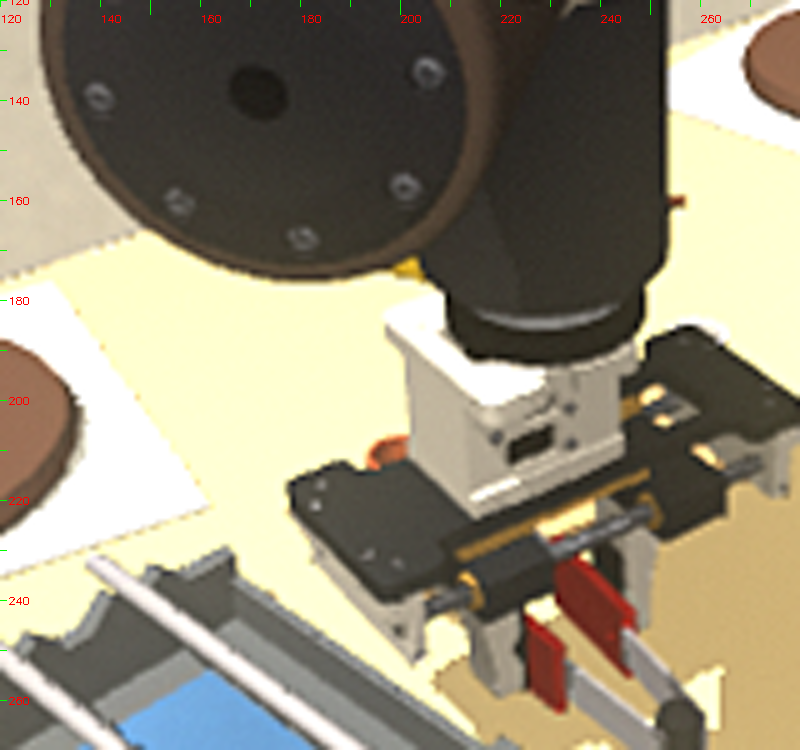

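View pics/t11.png

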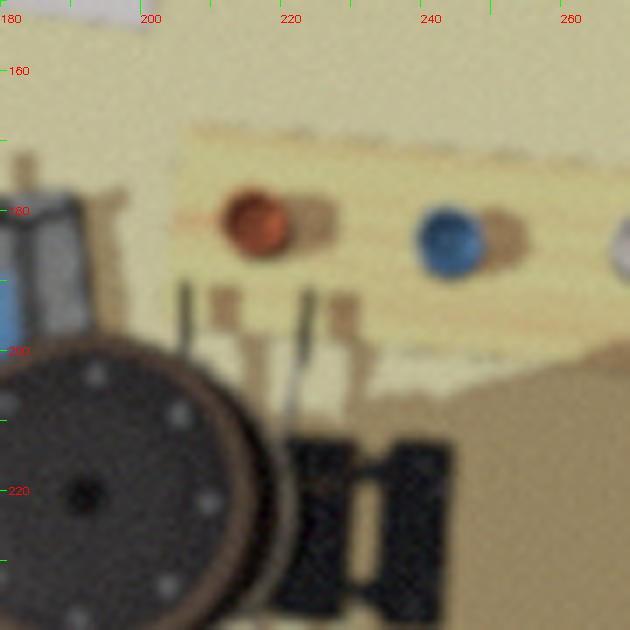

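Emit:
carry_out:
  series:
    - [[0,2,0,0,0,0],[0,2.3,-4,0,0,0],[1,2.3,-12,0,0,0],[1,2.3,-20,0,0,0],[1,2.3,-28,0,0,0],[1,2.3,-36,0,0,0],[1,2.3,-42,0,0,0],[1,2.3,-44,0,0,0],[1,2.3,-44,0,0,0],[1,2.3,-44,0,0,0]]

```text
clock: 21.92
tool_pos: [0.4935, 0.137, 0.031]
orientation: [91.9, 90.0, -92.1]
force: [-0.5, -0.2, -1.8]
opening: 0.0441
```

```bash
python3 mv.py .4952 .137 .031 -94; python3 - <<'E'
from h import *
t=snapshot("side"); crop(t,120,120,160,150,5,"s12"); s=snapshot("top"); crop(s,180,150,90,90,7,"t12")
E
```

```text
t 21.93 pos [0.4935 0.137  0.031 ] psi -93.99 xaxis [-0.e+00 -5.e-04 -1.e+00] q [ 37.5  18.  -33.4   0.  -38.6  48.5] F [-0.5 -0.2 -1.8] open 0.0441
shift [-0.  -0.2 -1.7] rot [ 0.01 -0.   -0.03]
```

View pics/t12.png

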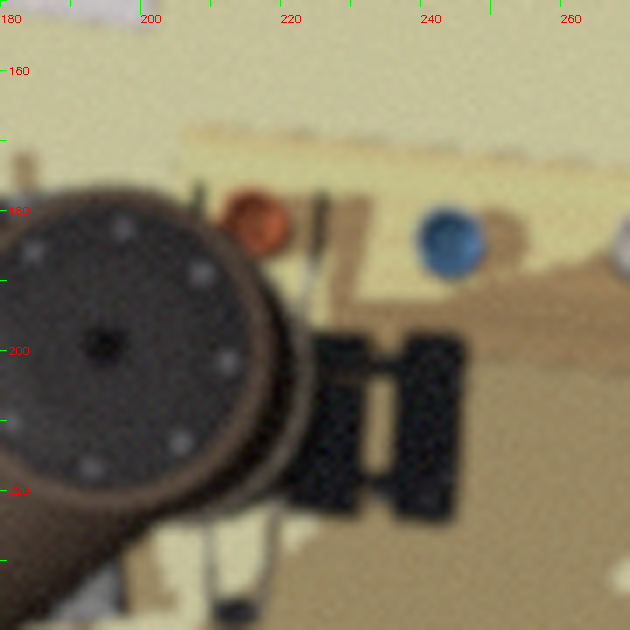

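View pics/s12.png

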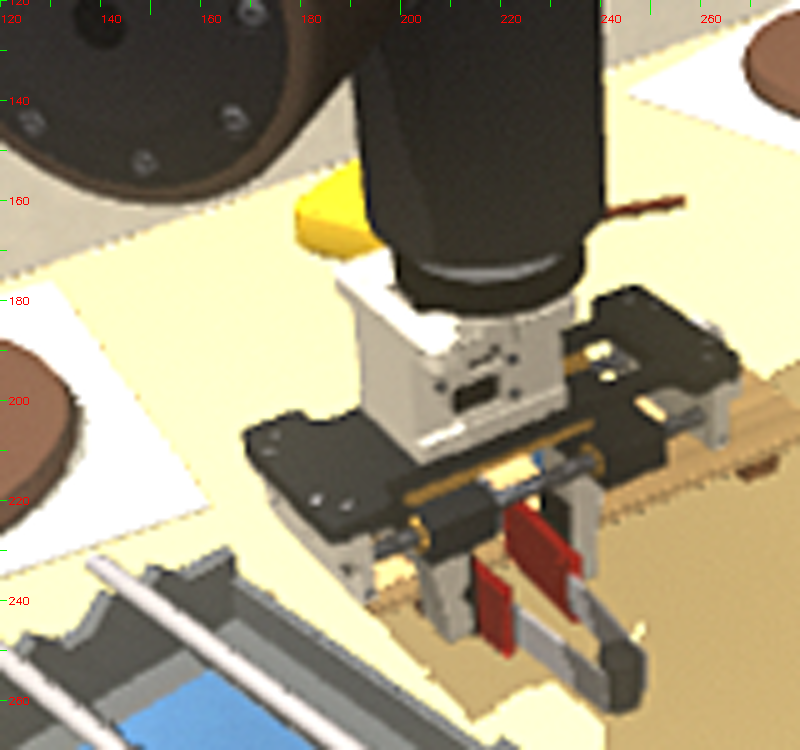

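Emit:
carry_out:
  series:
    - [[0,0,-1,0,0,0],[0,0,-1,0,0,0],[0,0,-1,0,0,0]]
  hand: 0.15

```text
clock: 22.4
tool_pos: [0.4947, 0.137, 0.031]
orientation: [106.5, 90.0, -77.5]
force: [0.8, 0.7, -2.1]
opening: 0.0375
```

Emit:
carry_out:
  series:
    - [[0,0,0,0,0,0],[0,0,0,0,0,0]]
  hand: 0.24

```text
clock: 22.65
tool_pos: [0.4947, 0.1369, 0.031]
orientation: [111.0, 90.0, -73.0]
force: [-0.8, 0.0, -0.9]
opening: 0.0337
```

Emit:
carry_out:
  series:
    - [[0,0,0,0,0,0],[0,0,0,0,0,0],[0,0,0,0,0,0]]
  hand: 0.5

```text
clock: 23.02
tool_pos: [0.4947, 0.1369, 0.031]
orientation: [108.5, 90.0, -75.5]
force: [-0.3, 0.4, -0.7]
opening: 0.0336
```

```bash
python3 mv.py .4952 .137 .08 -94; python3 - <<'E'
from h import *
s=snapshot("top"); crop(s,180,150,90,90,7,"t13")
E
```

```text
t 23.02 pos [0.4947 0.1369 0.031 ] psi -93.99 xaxis [ 1.e-04 -5.e-04 -1.e+00] q [ 37.4  18.  -33.3   0.  -38.7  48.5] F [-0.3  0.4 -0.7] open 0.0336
shift [-49.   -0.1  -0.5] rot [ 0.01 -0.01 -0.03]
```

View pics/t13.png

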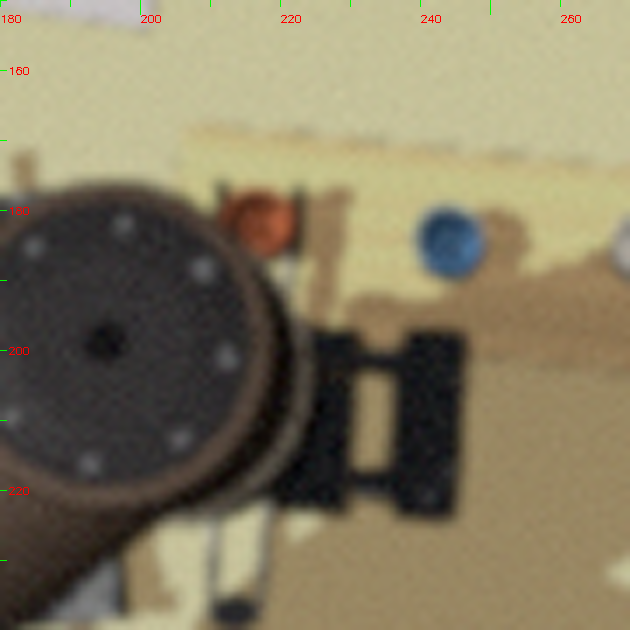

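Emit:
carry_out:
  series:
    - [[0,0,0,0,0,0],[-3,0,0,0,0,0],[-10,0,0,0,0,0],[-20,0,0,0,0,0],[-35,0,0,0,0,0],[-50,0,0,0,0,0],[-65,0,0,0,0,0],[-80,0,0,0,0,0],[-90,0,0,0,0,0],[-90,0,0,0,0,0]]
  hand: 1

```text
clock: 24.32
tool_pos: [0.4951, 0.1373, 0.1218]
orientation: [-156.8, 89.9, 19.2]
force: [0.1, -0.4, -1.3]
opening: 0.0337
```

```bash
python3 mv.py .494 .2827 .150 -94; python3 - <<'E'
from h import *
t=snapshot("side"); crop(t,100,80,160,150,5,"s14"); s=snapshot("top"); crop(s,180,130,90,90,7,"t14")
E
```

```text
t 24.32 pos [0.4951 0.1373 0.1218] psi -93.99 xaxis [ 1.4e-03  5.0e-04 -1.0e+00] q [ 37.4  10.9 -27.8   0.  -51.2  48.6] F [ 0.1 -0.4 -1.3] open 0.0337
shift [ -28.1 -145.    11.1] rot [ 0.01 -0.08  0.03]
```

View pics/s14.png

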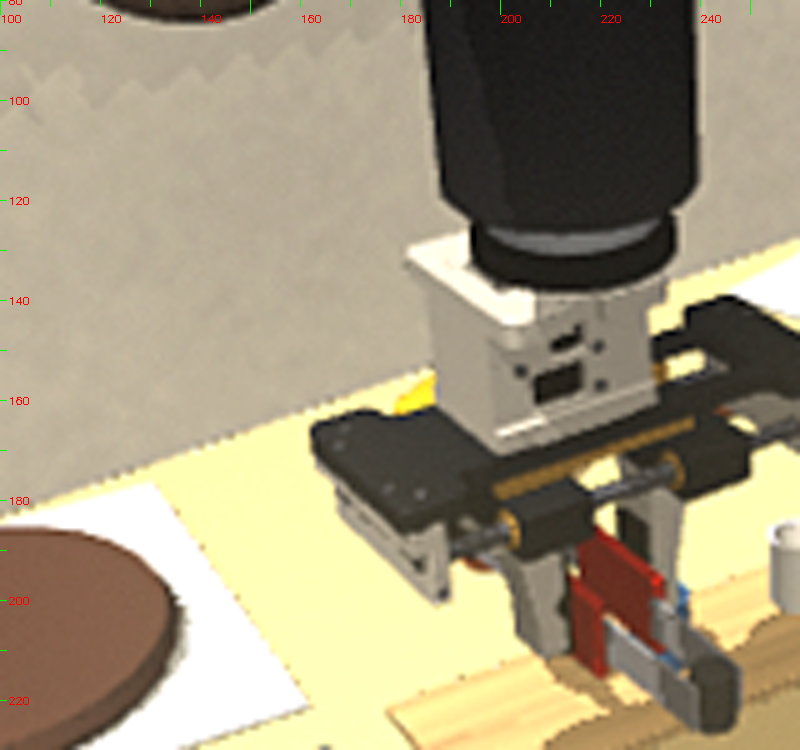

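View pics/t14.png

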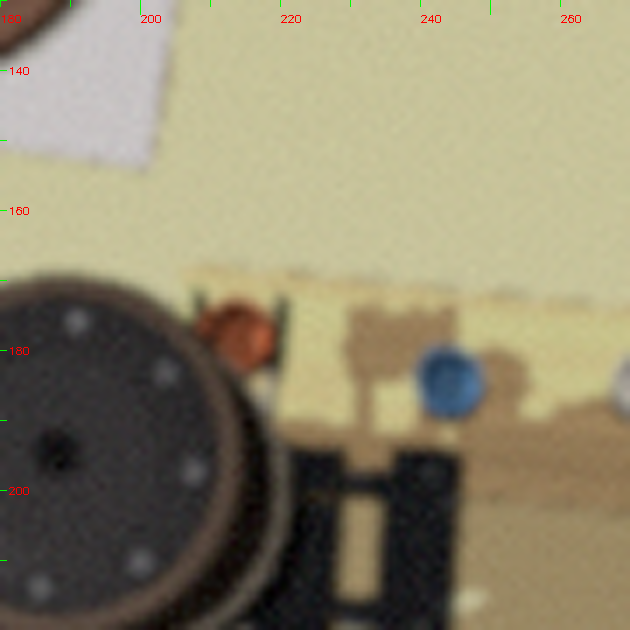

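```bash
python3 mv.py .407 .2888 .152 -94
```

```text
t 24.43 pos [0.4944 0.1368 0.1206] psi -94.0 xaxis [-4.e-04 -6.e-04 -1.e+00] q [ 37.4  11.  -27.8   0.  -51.2  48.6] F [-0.5 -0.9 -1.1] open 0.0338
shift [ -31.4 -145.5   97.8] rot [-0.    0.02 -0.04]
```

Emit:
carry_out:
  series:
    - [[-8,0,0,0,0,0],[-20,-4,3,0,0,0],[-31,-14,10,0,0,0],[-31,-32,22,0,0,0],[-31,-52,35,0,0,0],[-31,-74,50,0,0,0],[-31,-96,65,0,0,0],[-31,-116,78,0,0,0],[-31,-132,89,0,0,0],[-31,-142,95,0,0,0]]

```text
clock: 25.68
tool_pos: [0.409, 0.2866, 0.1526]
orientation: [-149.8, 90.0, 26.3]
force: [-0.1, -0.6, -1.5]
opening: 0.0334
```

Emit:
carry_out:
  series:
    - [[0,-2,1.5,0,0,0],[0,-3,2.5,0,0,0],[0,-3,2.5,0,0,0],[0,-3,2.5,0,0,0],[0,-3,2.5,0,0,0],[0,-3,2.5,0,0,0]]

```text
clock: 26.42
tool_pos: [0.4076, 0.2883, 0.1519]
orientation: [102.4, 90.0, -81.6]
force: [0.2, 0.1, -1.8]
opening: 0.0333
```

```bash
python3 mv.py .407 .2888 .152 -94; python3 - <<'E'
from h import *
t=snapshot("side"); crop(t,60,120,200,190,4,"s15"); s=snapshot("top"); crop(s,110,130,180,130,4,"t15")
np.save("t15.npy",s,allow_pickle=True);np.save("s15.npy",t,allow_pickle=True)
E
```

```text
t 26.43 pos [0.4076 0.2883 0.1519] psi -94.01 xaxis [ 1.e-04 -5.e-04 -1.e+00] q [ 57.9   7.7 -27.2   0.  -55.1  28.1] F [ 0.2  0.1 -1.8] open 0.0333
shift [-0.1 -0.5  0.6] rot [-0.01 -0.01 -0.03]
```

View pics/s15.png

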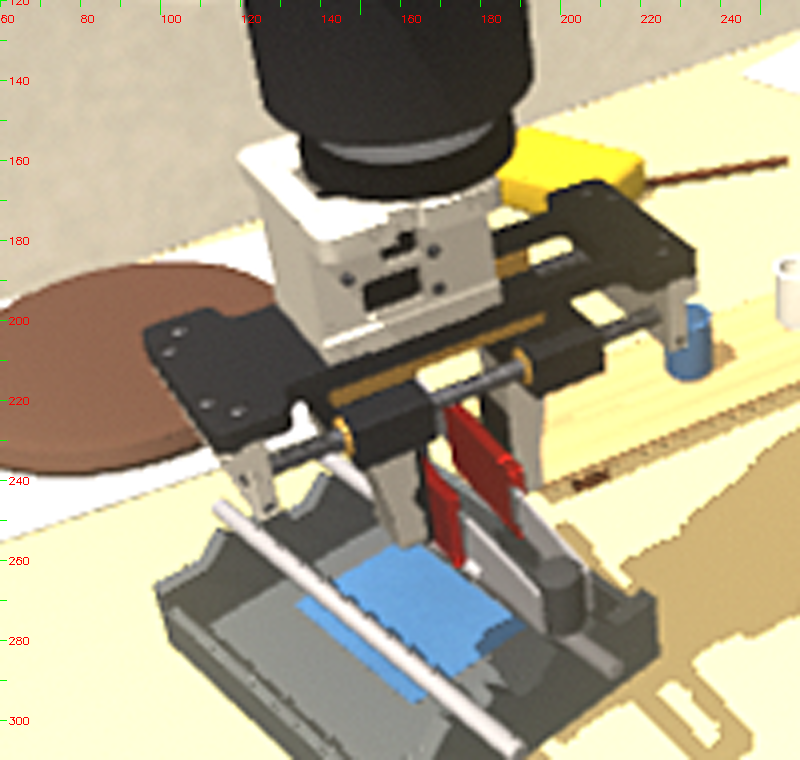

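View pics/t15.png

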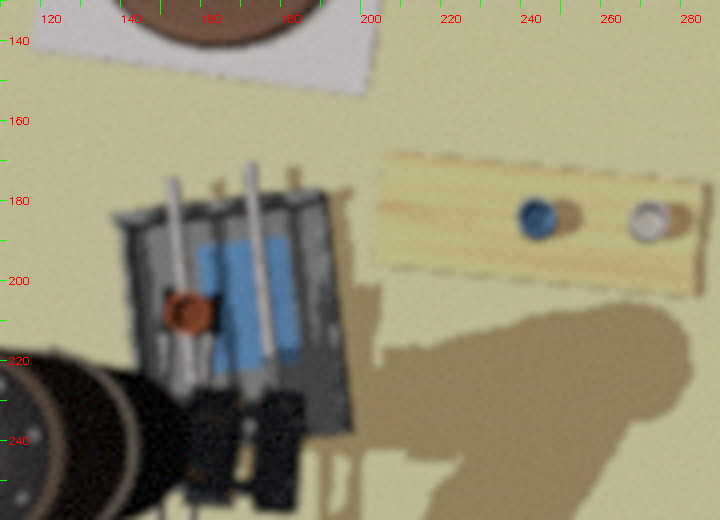

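```bash
python3 - <<'E'
from h import *
s=np.load("t15.npy",allow_pickle=True).item()
print(pix2w(s,157.1,207.6,.181).round(4), pix2w(s,157.1,207.6,.161).round(4))
tr=np.array([.494,.2827]);th=np.radians(6.63);M=np.array([[np.cos(th),np.sin(th)],[-np.sin(th),np.cos(th)]])
f=lambda x,y:(110+(x+.5)/4-.5,130+(y+.5)/4-.5)
print("cup tray",M@(pix2w(s,157.1,207.6,.181)[:2]-tr))
for q in ((250,163),(275,360)):
    print("rod",(M@(pix2w(s,*f(*q),.047)[:2]-tr)).round(4))
print("set far",(M@(pix2w(s,*f(173,180),.047)[:2]-tr)).round(4))
for q in ((537,218),(649,221)): print("cups",pix2w(s,*f(*q),.06).round(4))
o=get_obs(); print(o["qvel"].round(2),o["opening"])
E
```

```text
[0.4937 0.2806 0.181 ] [0.4949 0.2852 0.161 ]
cup tray [-0.00057722 -0.0020664 ]
rod [ 0.1188 -0.0293]
rod [-0.0326 -0.0324]
set far [0.1129 0.0302]
cups [0.5702 0.0485 0.06  ]
cups [ 0.5673 -0.0356  0.06  ]
[ 0.12  0.01  0.07 -0.03 -0.01 -0.11] 0.03353073277256306
```

Emit:
carry_out:
  series:
    - [[0,0,0,0,0,0],[0,0,0,0,0,0],[0,0,0,0,0,0]]

```text
clock: 26.9
tool_pos: [0.4075, 0.2884, 0.1519]
orientation: [108.0, 90.0, -76.0]
force: [0.0, 0.8, -1.5]
opening: 0.0331
```

```bash
python3 -c "
from plant import *
o=get_obs();print(o['clock'],o['tool_pos'],o['opening'],o['force']); print(close_job())"
```

```text
26.9 [0.40749274 0.28843379 0.1519063 ] 0.03309832177269074 [ 0.04126329  0.76064572 -1.46827543]
the job is handed in; nothing more can be done
None
```

The job is handed in at 26.9 s. The rod lies released in the free notches, and the tongs are holding the terracotta cup over the middle of the tray. `close_job` gives no verdict, so these are my own last checks:

- **Loose rod:** it lies in the free notches beside the other rod. I measured two points on it at 29 and 32 mm to the free side of the tray's middle, against the 30 mm target. That scatter is about my image accuracy. I checked it by image only, and its height was not measured after release.
- **Terracotta cup:** it is clamped between the jaws about 2 mm from the tray's middle. Its centre is about 160 mm up, worked out from the tool height rather than seen directly. It looked upright from above, but the gripper hid it from the side camera.
- **Grip:** finger opening was 33.1 mm with the gripper commanded fully shut, stopped by the tongs on the cup. It narrowed slightly from 33.7 mm after the lift. The arm was still.
- **Other things:** the blue and white cups were within about 2 mm of where I first measured them. The far end of the other rod was within about 2 mm of its earlier reading.

No check failed. For the first cup position, the two cameras disagreed by up to about 4 mm. I used a value between them and corrected sideways by 2 mm from a top view before closing the jaws.

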